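# Open the bench extractor's damper with its square key and test the fan switch

## Task

Get the bench extractor ready for ashing: take its flat-headed square key out of the wooden tool block, push it fully home in the recessed square socket on the sloping panel and turn it clockwise to the stop, so that the damper is fully open, and leave the key standing in the socket. Only then test the fan switch: pull its black knob out until it clicks into its outer detent, then push it fully back in and let go. Leave the other two tools in the block and everything else on the counter where they stand.

Things in the scene. Friction and masses are not known exactly. Their poses are not given: they have to be found in the camera images.
- extractor: Bench extractor: fixed grey case, 300 x 300 mm, front lip 60 mm high with inlet slots, bare metal control panel sloping up from it at 30 degrees from level to a rear deck 158 mm high (its exhaust cowl reaches 194 mm). Origin: centre of its underside on the counter; its front looks along its -x (to the robot at yaw 0), z up.
- panel (a point): Centre of the control panel's face (196 mm along the slope, 300 mm wide), 109 mm above the counter. z = out of the panel (30 degrees from vertical), x = up the slope, y = level. In this frame in mm: socket axis at (-12, 55), fan knob at (-12, -55), round gauge at (62, 0), 48 wide and 11 high; carrying handles at y = +-130, x from -60 to 60, 38 high, 8 mm bars.
- socket (a point): Centre of the flat bottom of the key socket. z = out along its axis (the panel's normal); x and y are square to its walls and turn with it. A square hole 14 mm wide, 18 mm deep, in a brass rotor seen in a 36 mm round recess; its mouth is 6 mm below the panel's face, 9 mm below the rim of a 47 mm bezel ring. A black pointer on the rotor lies along +x, up the slope at damper = 0.
- damper (a joint): Angle of the socket's rotor, rad: 0 = shut (pointer up the slope, at a dot), 1.571 = fully open at the end stop (pointer at a bar mark, towards the fan knob). Grows clockwise as one looks at the panel. Starts at 0.1 to 0.6; friction 0.07 Nm holds it where it is left. The key has about 10 degrees of play in the socket: turn it on until the stop is felt.
- fan_grip (a point): Middle of the head of the fan switch's knob: a black round push-pull knob 32 mm across; its head is 23 mm thick (11 mm outward and 12 mm inward of this point), on a 12 mm stem. z = out of the panel along its travel. Pushed in, this point is 26 mm off the panel's face.
- fan (a joint): Travel of the fan knob in m: 0 = pushed fully in (off), 0.016 = pulled fully out (running). A spring snaps it to whichever end is nearer, with the dead point at mid-travel; pulling it out of, or pushing it back from, an end takes about 7 N. Starts in.
- key: Square key, loose, bare steel, about 90 g, standing in one of the tool block's three holes (which one varies). Origin: centre of its nose end, 14 mm above the counter; z = along the shank to the head. Shank 12 x 12 mm, 55 mm long, tapering to 8.5 mm over the last 4 mm at the nose; flat wing head from 55 to 83 mm, 14 mm thick along x, 44 mm wide along y. x, y are square to the shank's faces.
- tool_block: Fixed wooden block, 56 mm along x, 152 mm along y, 46 mm high. Origin: centre of its underside, z up. Three square holes 15 mm wide and 32 mm deep at y = -48, 0, +48 mm. The key's wide side lies along the block's y, and its head begins 23 mm above the block.
- borer: Loose brass cork borer in another hole of the block: round 12 mm shank, thin round cross-bar 36 mm long at its top, 71 mm overall. Origin: centre of its lower end, z up. Not to be taken.
- tamper: Loose tamper in the remaining hole, a round 12 mm steel shank with a dark wooden bulb 28 mm wide, 81 mm long. Origin: centre of its lower end, z up. Not to be taken.
- stopper: Loose black rubber stopper, 37 mm wide, 30 mm high, on the counter in front of the block. Origin: centre of its underside.
- bottle: Loose amber glass bottle, 58 mm wide, 150 mm high, on the counter in front of the block. Origin: centre of its underside.
- sieve: Loose brass sieve, 100 mm wide, 45 mm high, behind the block. Origin: centre of its underside.
- crucible: Loose white ceramic crucible, 47 mm wide, 40 mm high, on the counter before the extractor's inlet slots. Origin: centre of its underside.
- sample_tin: Loose round steel sample tin with its lid on, 69 mm wide, 55 mm high, on the counter before the extractor's inlet slots. Origin: centre of its underside.
- bench_rod: Fixed steel rod, 13 mm thick, standing 360 mm high on a 56 mm foot between the block and the extractor; a ring clamp with a glass funnel sticks out from it along its +x (away from the robot) to 125 mm, between 225 and 315 mm above the counter. In the way: carry the key round it. Origin: centre of its foot, z up.
There are look-alikes about, which are no part of the job. Leave any pink look-alike of the key alone.

How it is judged (in metres and radians):
On the way, in this order (a step that is already met when the one before it is completed fails the run):
1. the key is home in the socket: its nose within 5 mm of the socket's bottom, its shank in line with the socket (distance between key and socket below 0.005 m and angle between the z axis of key and the z axis of socket, either way round below 0.2 rad), for 0.1 s.
2. the damper is turned fully open with the key in the socket (value of joint damper above 1.48 rad and distance between key and socket below 0.008 m), for 0.1 s.
3. the fan knob is pulled out into its outer detent (value of joint fan above 0.0135 m), for 0.1 s.
4. the fan knob is pushed fully back in (value of joint fan below 0.002 m), for 0.1 s.
At the end, for the whole second after the job is handed in: Damper fully open (1.46 rad or more), key at rest in the socket (nose within 8 mm of its bottom, shank within 17 degrees of its axis), fan knob pushed in (within 2 mm), the other two tools within 20 mm and all else on the counter within 25 mm of where they stood (value of joint damper above 1.46 rad and value of joint fan below 0.002 m and distance between key and socket below 0.008 m and angle between the z axis of key and the z axis of socket, either way round below 0.3 rad and linear speed of key below 0.02 m/s and distance of each of borer, tamper from where it was at the start of the episode below 0.02 m and distance of each of stopper, bottle, sieve, crucible, sample_tin from where it was at the start of the episode below 0.025 m); the robot touches nothing.
It fails at once if the fan knob is pulled past its middle while the damper is not open (value of joint fan above 0.008 m and value of joint damper below 1.4 rad).
It fails at once if another tool of the block is taken or knocked out of place (distance of any of borer, tamper from where it was at the start of the episode above 0.02 m).
It fails at once if a bystander on the counter is shifted by more than 25 mm or tipped (distance of any of stopper, bottle, sieve, crucible, sample_tin from where it was at the start of the episode above 0.025 m or angle between any of stopper, bottle, sieve, crucible, sample_tin's own z axis and vertical above 0.5 rad).
It also fails if it takes over 59 s, if anything falls off the work surface, if the arm or the gripper's body presses on something with over 40 N, if the wrist force passes 120 N, or if a joint passes its speed limit or range.

## Robot

A 6-joint arm with a two-finger parallel gripper is mounted at the origin on the work surface. World frame = base frame: x ahead of the robot, y to its left, z up, the work surface at z = 0. Lengths are in m, angles in degrees, forces in N, time in s.
With the tool pointing down it reaches from about 0.275 to 0.775 m from the base axis. Payload 14.6 kg.
Tool frame: the origin (TCP) lies on the centre line of the jaws, within the pads' length; the fingertips stand 25 mm ahead of it and the grasp point (between the pads) lies 6 mm ahead of it; z points along the fingers, y is the line along which they close (so a half turn about z gives the same grasp; the last joint's range is limited). The gripper opens to 85 mm and grips with 20 to 120 N. Pads are 22 mm wide; open, the fingers measure 114 mm over their backs; the gripper's body (76 mm by 85 mm) begins 54 mm behind the grasp point. The pads swing forward as they close: fully open they stand 13 mm farther back than shut.
Start: joints at [63.638, 15.075, -2.767, 72.158, 0, 81.102], TCP at [0.158, 0.501, 0.256] pointing down, gripper open.
Joint ranges: [-151.79, 151.79], [-50.71, 97.33], [-67.44, 78.34], [-121.81, 120.89], [-77.56, 73.72], [-180, 180]. Speed limits (degrees/s): [108.29, 108.29, 147.25, 159.86, 180, 180].

## Interface

Orientations are given as a 3x3 rotation matrix whose columns are the frame's x, y, z axes.
In Python, from plant import status, viewer, ticket gives the robot as it stands.
- The arm moves only by the tool play_rows, never from a script. Its argument "steps" is a list of rows, each a list of 2 entries, a list of its own where there are three numbers: the shift along the tool's x, y, z in cm, then the turn about the tool's z in rad. A call has 1 to 5 rows; each row shifts and turns the commanded pose from where the row before left it, along the tool's axes as they then stand; what a row does not reach is not made up. A row lasts 1/8 s, in which the tool goes at most 62.5 mm and 10.7 degrees, less where a joint would pass 70% of its speed; a pose out of reach is approached as far as the arm can. A call with a gripper value outside its range is refused whole. "hand" is the opening, from -1 (shut) to 1 (fully open), so that 0 is half open, set as the call begins (left out, the last holds). The fingers move at their own pace and stop on an object; "force" is the grip in N (left out, the last holds). Time passes only in rows, so rows that do not move let the fingers close. It gives the time, the measured TCP pose, the force, the opening and the grip force at its end, in the units of the state.
- status.state(): the state, without advancing time (a new reading comes with each control period).
- viewer.read_camera(name): name is "scene" or "top" or "wrist"; returns a dict with "image" (400x640x3 uint8, red, green, blue), "camera_matrix" (3x3 intrinsics, pixels), "k1" (the pictures are not rectified: a ray, as slopes to the right and down, at radius r is drawn at 1 + k1 r^2 times it, then the intrinsics apply), "pose" (4x4, takes a point from camera to world coordinates); the wrist camera has in their place "T_tool_cam" (4x4, takes a point from camera to tool coordinates, whose origin is the TCP and whose axes are the flange's). Camera axes: x right, y up, looking along -z (the intrinsics and any distortion apply to the point x, -y, -z); pixel columns grow to the right and rows downward; lengths in m; the calibration is good to about 2 mm. A picture is of the moment at which its call begins: read the wrist's pose just before it. There is no depth.
- ticket.finish_job(): hands the job in; it is judged then, once.
The state is a dict: "clock": time; "qpos": joint angles; "joint_velocities": joint speeds; "joint_efforts": joint torques, N m; "tool_pos": TCP position; "tcp_rot": TCP orientation; "ft_force": force on the tool from outside, world axes, zero at the start; "torque": the same for the moment, N m; "grip_width": finger opening in m; "gripper_force": force on a finger pad.
Only numpy, scipy, OpenCV 4.12 (cv2) and the standard library are available. Lean on these libraries where they do the work, as an engineer would, in place of code of your own. Each camera call takes 0.05 s, during which the arm holds its last target. There are 200 camera calls.

## Working session

There is one attempt and no reset: what is moved stays moved. The work goes in short steps, Python scripts to look and compute and a tool call to move; the robot and the scene stay as the last step left them, time stands still between calls to the robot, and variables do not carry over. Pictures are saved under pics/ and viewed, at most 10 in all, crops included, and the job is handed in when it is done.

Besides the shell and the picture viewer there is one more tool, called after "Emit:" by a JSON object that holds its "name" and its "arguments", one argument or row to a line. play_rows: Moves the arm, as the interface text tells. Its arguments: {"type":"object","properties":{"steps":{"type":"array","items":{"type":"array"}},"hand":{"type":"number"},"force":{"type":"number"}},"required":["steps"]}

```bash
ls; mkdir -p pics; cat > h.py <<'E'
import numpy as np, cv2
from plant import status, viewer, ticket
def cam(n):
    s=status.state(); c=viewer.read_camera(n)
    if n=='wrist':
        T=np.eye(4);T[:3,:3]=np.array(s['tcp_rot']);T[:3,3]=s['tool_pos']
        c['pose']=T@np.array(c['T_tool_cam'])
    for k in('pose','camera_matrix'): c[k]=np.array(c[k])
    return c
def ray(c,u,v):
    K=c['camera_matrix']; p=cv2.undistortPoints(np.array([[[u,v]]],float),K,np.array([c['k1'],0,0,0.]))[0,0]
    d=c['pose'][:3,:3]@np.array([p[0],-p[1],-1]); return c['pose'][:3,3],d
def atz(c,u,v,z):
    o,d=ray(c,u,v); return o+d*(z-o[2])/d[2]
def proj(c,P):
    P=np.atleast_2d(P); q=(P-c['pose'][:3,3])@c['pose'][:3,:3]; q=q*[1,-1,-1]
    return cv2.projectPoints(q,np.zeros(3),np.zeros(3),c['camera_matrix'],np.array([c['k1'],0,0,0.]))[0][:,0]
def save(c,n,crop=None,f=1):
    im=cv2.cvtColor(np.ascontiguousarray(c['image']),cv2.COLOR_RGB2BGR)
    if crop: a,b,w,h=crop; im=im[b:b+h,a:a+w]
    cv2.imwrite('pics/'+n+'.png',cv2.resize(im,None,fx=f,fy=f,interpolation=cv2.INTER_CUBIC))
E
python3 - <<'E'
from h import *
import pickle
d={n:cam(n) for n in('scene','top','wrist')}
pickle.dump(d,open('d0.pkl','wb'))
for n in d: print(n,d[n]['pose'].round(3).tolist(),d[n]['camera_matrix'].tolist(),d[n]['k1'])
ims=[cv2.cvtColor(d[n]['image'],cv2.COLOR_RGB2BGR) for n in('scene','top')]
save(d['top'],'top0',None,1.25);save(d['scene'],'scene0',None,1.25)
print(status.state())
E
```

```text
pics
scene [[-0.807, -0.491, 0.328, 0.942], [0.59, -0.656, 0.47, 0.579], [-0.016, 0.573, 0.82, 1.151], [0.0, 0.0, 0.0, 1.0]] [[520.1531901413118, 0.0, 319.4696092878175], [0.0, 520.1531901413118, 200.15947991044982], [0.0, 0.0, 1.0]] 0.013363030877094841
top [[0.016, 0.992, -0.127, 0.392], [-1.0, 0.019, 0.019, -0.014], [0.021, 0.127, 0.992, 1.267], [0.0, 0.0, 0.0, 1.0]] [[478.04469147624246, 0.0, 321.4133014900637], [0.0, 478.04469147624246, 196.69495444181922], [0.0, 0.0, 1.0]] -0.004230977834636603
wrist [[0.3, -0.909, -0.29, 0.083], [0.954, 0.286, 0.091, 0.524], [0.0, -0.304, 0.953, 0.373], [0.0, 0.0, 0.0, 1.0]] [[277.54203970471724, 0.0, 320.9691309978278], [0.0, 277.54203970471724, 200.76841794908827], [0.0, 0.0, 1.0]] -0.0029497678742354833
{'clock': 0.15, 'qpos': array([ 6.36393787e+01,  1.50923128e+01, -2.79412765e+00,  7.21598070e+01,
       -7.45858742e-05,  8.11022505e+01]), 'joint_velocities': array([ 0.01757575, -0.06009811,  0.08270802, -0.06854712,  0.08250591,
        0.00646089]), 'joint_efforts': array([ 1.89073384e-03, -6.37827873e+01,  3.84646761e+01,  1.05434458e-02,
       -8.60014643e-05,  1.21578114e-05]), 'tool_pos': array([0.15746269, 0.50062879, 0.25594583]), 'tcp_rot': array([[-9.53911589e-01,  3.00087576e-01, -3.57232854e-04],
       [ 3.00087763e-01,  9.53911322e-01, -7.23816311e-04],
       [ 1.23560182e-04, -7.97657976e-04, -9.99999674e-01]]), 'ft_force': array([-0.10212084,  0.5185185 , -0.15844292]), 'torque': array([-0.02504861,  0.02333222,  0.02508724]), 'gripper_force': 0.0, 'grip_width': 0.08534883110308362}
```

View pics/top0.png

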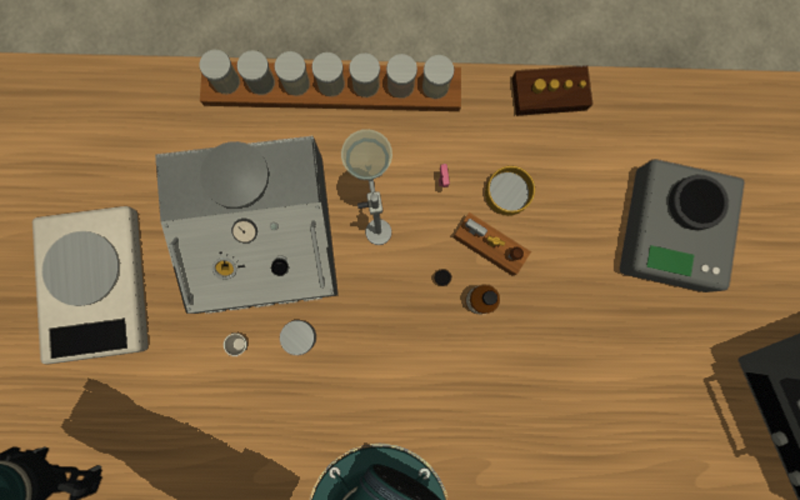

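View pics/scene0.png

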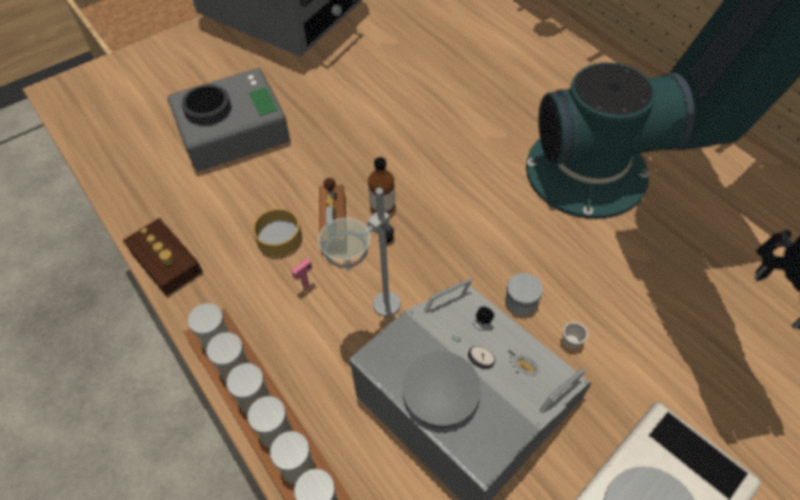

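The top view shows the extractor on the left, with its socket at (225,267), knob at (280,267) and gauge at (244,231). The block is at (490,243), with the key's steel head in its upper-left hole at (474,227). The borer is in the middle hole and the tamper lower right. The pink decoy is at (444,175). The scene view agrees with this.

```bash
cat >> h.py <<'E'
from scipy.optimize import least_squares
Rp=np.array([[.8660254,0,-.5],[0,1,0],[.5,0,.8660254]])
def ext(p):  # panel pose in world from x,y,yaw of extractor
    c,s=np.cos(p[2]),np.sin(p[2]); Rz=np.array([[c,-s,0],[s,c,0],[0,0,1]])
    return Rz@Rp, np.array([p[0],p[1],0])+Rz@np.array([-.065,0,.109])
def pan(p,q):
    R,t=ext(p); return t+np.atleast_2d(q)@R.T
E
python3 - <<'E'
from h import *
import pickle
d=pickle.load(open('d0.pkl','rb'))
# panel points mm & pixels in 1.25x
L=np.array([[-12,55,0],[-12,-55,37],[62,0,11]])/1e3
obs={'top':[(225,267.5),(280,267),(244,231)],'scene':[(524,364),(485,315),(482,356)]}
def res(p): return np.concatenate([(proj(d[n],pan(p,L))-np.array(obs[n])/1.25).ravel() for n in obs])
r=least_squares(res,[.5,.25,0.1]); print(r.x, r.fun.round(1))
T=d['top']
for n,u,v,z in [('blk UL',468,213,.046),('L',453,237,.046),('LR',514,274,.046),('R',531,252,.046),('key',474,227,.097),('borer',493,240,.08),('tamper',515,253,.09),('rodtop',373,190,.36),('rodfoot',378,232,.01),('bottle',488,297,.15),('stopper',442,277,.03),('sieve',510,189,.045),('tin',297,337,.055),('cruc',235,344,.04),('funnel',366,155,.3)]:
    print(n,atz(T,u/1.25,v/1.25,z).round(3))
E
```

```text
[0.57623888 0.2657692  0.18122599] [-0.2  0.4 -0.5 -0.3 -0.6 -0.5  0.8  0.9 -0.7 -2.7 -0.5  0.2]
blk UL [ 0.621 -0.175  0.046]
L [ 0.57  -0.144  0.046]
LR [ 0.495 -0.27   0.046]
R [ 0.541 -0.305  0.046]
key [ 0.583 -0.18   0.097]
borer [ 0.56  -0.221  0.08 ]
tamper [ 0.533 -0.263  0.09 ]
rodtop [0.595 0.014 0.36 ]
rodfoot [0.583 0.012 0.01 ]
bottle [ 0.442 -0.199  0.15 ]
stopper [ 0.488 -0.123  0.03 ]
sieve [ 0.674 -0.263  0.045]
tin [0.361 0.169 0.055]
cruc [0.344 0.295 0.04 ]
funnel [0.668 0.029 0.3  ]
```

Emit:
{"name": "play_rows", "arguments": {
  "steps": [
    [[-5.8, -1.7, -0.8], 0],
    [[-5.8, -1.7, -0.8], 0],
    [[-5.8, -1.7, -0.8], 0],
    [[-5.8, -1.7, -0.8], 0],
    [[-5.8, -1.7, -0.8], 0]
  ],
  "hand": 0,
  "force": 40
}}

```text
clock: 0.78
tool_pos: [0.4101, 0.3313, 0.2965]
tcp_rot: [[-0.954, 0.3, 0.0], [0.3, 0.954, 0.0], [0.0, 0.0, -1.0]]
ft_force: [0.1, 1.4, 0.1]
grip_width: 0.0426
gripper_force: 0.0
```

```bash
cat > cap.py <<'E'
import sys,pickle
from h import *
c=cam('wrist'); n=sys.argv[1]; pickle.dump(c,open(n+'.pkl','wb')); save(c,n,None,1.25)
s=status.state(); print(s['clock'],s['tool_pos'].round(4),np.degrees(np.arctan2(s['tcp_rot'][1,1],s['tcp_rot'][0,1])).round(2),s['tcp_rot'][:,2].round(4),s['grip_width'],s['qpos'].round(1),s['ft_force'].round(1))
E
python3 cap.py w1
```

```text
0.825 [0.4153 0.3282 0.2968] 72.33 [ 0.0023 -0.0011 -1.    ] 0.042403865591171805 [29.6 15.   3.3 78.3 -0.1 47.2] [ 3.3 -5.7 -0.5]
```

View pics/w1.png

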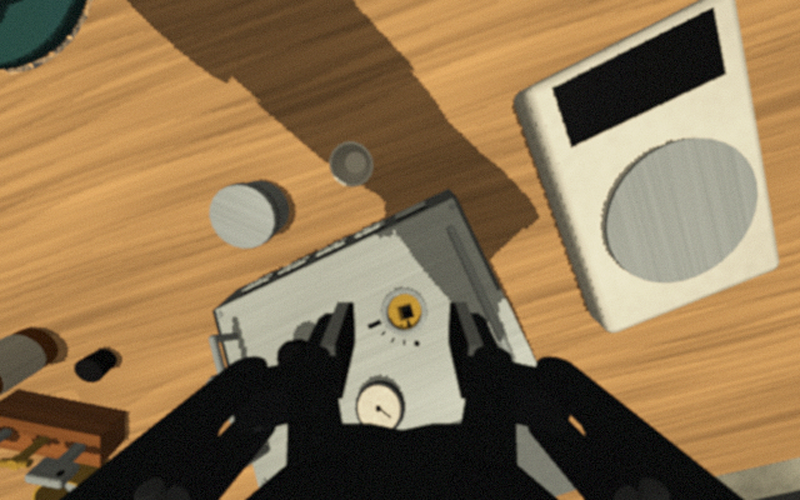

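The wrist view shows the socket at (405,312), the bar mark to its left at (375,324), the dot at (417,342) and the gauge at (380,405). The pointer lies close to the dot. I'll zoom in on it.

```bash
python3 - <<'E'
from h import *
import pickle
c=pickle.load(open('w1.pkl','rb')); save(c,'w1c',(284,215,80,70),8)
E
```

```text
(no output)
```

View pics/w1c.png

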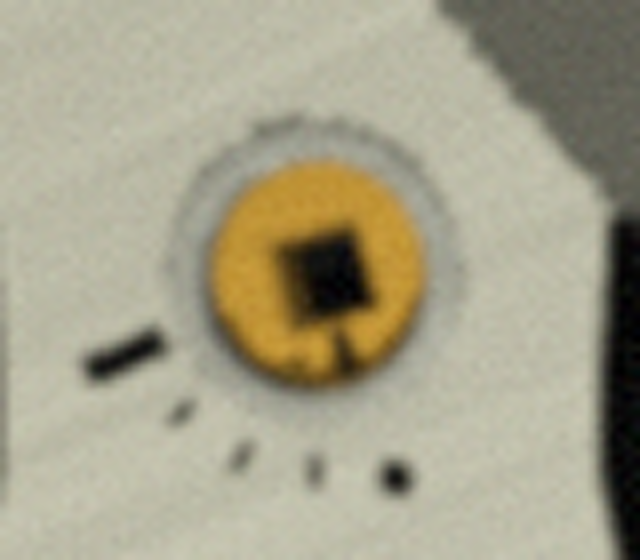

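```bash
python3 - <<'E'
from h import *
import pickle
d=pickle.load(open('d0.pkl','rb')); d['w']=pickle.load(open('w1.pkl','rb'))
L={'top':np.array([[-12,55,0],[-12,-55,37],[62,0,11]])/1e3}; L['scene']=L['top']
L['w']=np.array([[-12,55,-6],[-12,55,-6],[62,0,11],[-98,-150,0],[-98,150,0]])/1e3
cr=lambda u,v:(284+u/8,215+v/8)
obs={'top':np.array([(225,267.5),(280,267),(244,231)])/1.25,'scene':np.array([(524,364),(485,315),(482,356)])/1.25,
'w':np.array([cr(326,275),cr(326,275),(380/1.25,405/1.25),(216/1.25,308/1.25),(450/1.25,192/1.25)])}
W={'top':1,'scene':.6,'w':1}
def res(p): return np.concatenate([W[n]*(proj(d[n],pan(p,L[n]))-obs[n]).ravel() for n in obs])
r=least_squares(res,[.5,.25,0.1],loss='soft_l1'); print(r.x.round(4), res(r.x).round(1)); p=r.x
R,t=ext(p); np.save('ext.npy',p)
for nm,q in [('pointer',cr(345,365)),('dot',cr(396,478)),('bar',cr(125,355))]:
    o,dd=ray(d['w'],*q); z=-.006 if nm=='pointer' else 0
    o2=(o-t)@R; d2=dd@R; P=o2+d2*(z-o2[2])/d2[2]; print(nm,(P*1e3).round(1), np.degrees(np.arctan2(-(P[1]-.055),P[0]+.012)).round(1))
print('socket mouth',pan(p,[-.012,.055,-.006]).round(4),'bottom',pan(p,[-.012,.055,-.024]).round(4),'n',R[:,2].round(3))
print('fan',pan(p,[-.012,-.055,.026]).round(4))
E
```

```text
[0.5749 0.2675 0.1756] [-1.1  0.8 -1.5  0.4 -1.5  0.   1.1  0.8  0.3 -1.4  0.3  0.3 -1.1 -0.6
 -1.1 -0.6  0.2  2.9 -2.3  6.4  1.7  1.6]
pointer [ 3.2 53.  -6. ] 7.3
dot [21.9 54.6  0. ] 0.7
bar [-12.2  22.5   0. ] 90.4
socket mouth [[0.494  0.309  0.0978]] bottom [[0.5029 0.3106 0.0822]] n [-0.492 -0.087  0.866]
fan [[0.4975 0.1979 0.1255]]
```

```bash
cat >> h.py <<'E'
def plan(target,dyaw_az,n,start=None,az=None):
    """rows for n equal steps to world target with azimuth change (deg) of tool y; prints rows"""
    s=status.state(); p=np.array(s['tool_pos'] if start is None else start)
    if az is None: az=np.degrees(np.arctan2(s['tcp_rot'][1,1],s['tcp_rot'][0,1]))
    st=(np.array(target)-p)/n; rows=[]
    for i in range(n):
        a=np.radians(az+dyaw_az*i/n); X=np.array([-np.sin(a),np.cos(a),0]);Y=np.array([np.cos(a),np.sin(a),0])
        rows.append([[round(100*st@X,2),round(100*st@Y,2),round(-100*st[2],2)],round(-np.radians(dyaw_az/n),3)])
    for i in range(0,n,5): print(rows[i:i+5])
E
python3 - <<'E'
from h import *
plan([.42,-.06,.27],67,7)
plan([.54,-.155,.25],9.7,3,[.42,-.06,.27],139.3)
E
```

```text
[[[np.float64(-1.75), np.float64(-5.26), np.float64(0.38)], np.float64(-0.167)], [[np.float64(-0.85), np.float64(-5.48), np.float64(0.38)], np.float64(-0.167)], [[np.float64(0.08), np.float64(-5.55), np.float64(0.38)], np.float64(-0.167)], [[np.float64(1.0), np.float64(-5.46), np.float64(0.38)], np.float64(-0.167)], [[np.float64(1.89), np.float64(-5.21), np.float64(0.38)], np.float64(-0.167)]]
[[[np.float64(2.73), np.float64(-4.83), np.float64(0.38)], np.float64(-0.167)], [[np.float64(3.49), np.float64(-4.31), np.float64(0.38)], np.float64(-0.167)]]
[[[np.float64(-0.21), np.float64(-5.1), np.float64(0.67)], np.float64(-0.056)], [[np.float64(0.08), np.float64(-5.1), np.float64(0.67)], np.float64(-0.056)], [[np.float64(0.37), np.float64(-5.09), np.float64(0.67)], np.float64(-0.056)]]
```

Emit:
{"name": "play_rows", "arguments": {
  "steps": [
    [[-1.75, -5.3, 0.4], -0.167],
    [[-0.85, -5.5, 0.4], -0.167],
    [[0.1, -5.5, 0.4], -0.167],
    [[1.0, -5.5, 0.4], -0.167],
    [[1.9, -5.2, 0.4], -0.167]
  ]
}}

```text
clock: 1.45
tool_pos: [0.4113, 0.0647, 0.277]
tcp_rot: [[-0.877, -0.48, 0.0], [-0.48, 0.877, -0.0], [-0.0, -0.0, -1.0]]
ft_force: [1.6, 0.2, -0.5]
grip_width: 0.0429
gripper_force: 0.0
```

Emit:
{"name": "play_rows", "arguments": {
  "steps": [
    [[2.7, -4.8, 0.4], -0.167],
    [[3.5, -4.3, 0.4], -0.167],
    [[-0.2, -5.1, 0.7], -0.056],
    [[0.1, -5.1, 0.7], -0.056],
    [[0.4, -5.1, 0.7], -0.056]
  ]
}}

```text
clock: 2.08
tool_pos: [0.5242, -0.1383, 0.2485]
tcp_rot: [[-0.566, -0.824, -0.0], [-0.824, 0.566, 0.0], [-0.0, 0.0, -1.0]]
ft_force: [0.9, 0.1, 0.5]
grip_width: 0.0426
gripper_force: 0.0
```

Emit:
{"name": "play_rows", "arguments": {
  "steps": [
    [[0, 0, 0], 0],
    [[0, 0, 0], 0]
  ]
}}

```text
clock: 2.33
tool_pos: [0.5228, -0.1367, 0.2486]
tcp_rot: [[-0.568, -0.823, -0.001], [-0.823, 0.568, 0.0], [0.0, 0.001, -1.0]]
ft_force: [-0.4, -0.8, 0.1]
grip_width: 0.0428
gripper_force: 0.0
```

```bash
python3 cap.py w2
```

```text
2.375 [ 0.5227 -0.1364  0.249 ] 145.43 [-4.e-04  3.e-04 -1.e+00] 0.042976769802777086 [-23.3  16.7  -1.6  71.8   0.  -78.7] [ 0.3 -0.4 -0. ]
```

View pics/w2.png

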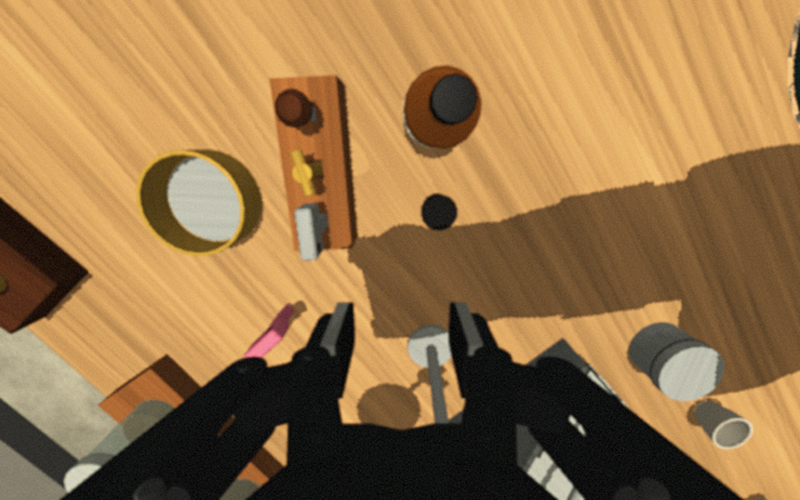

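Block top corners are at (271,78), (337,76), (355,246) and (297,250), with the key head at about (310,230). The tamper and borer are farther up in the picture. The rod foot is at (430,345), near the fingers' view but off to the side.

```bash
python3 - <<'E'
from h import *
import pickle
c=pickle.load(open('w2.pkl','rb')); save(c,'w2c',(205,150,90,70),8)
d=pickle.load(open('d0.pkl','rb'))
L=np.array([[28,-76],[-28,-76],[-28,76],[28,76]])/1e3
ob=np.array([(271,78),(337,76),(355,246),(297,250)])/1.25
obt=np.array([(531,252),(514,274),(453,237),(468,213)])/1.25
def f(p,q,z): 
    a=p[2];return np.c_[p[0]+np.cos(a)*q[:,0]-np.sin(a)*q[:,1],p[1]+np.sin(a)*q[:,0]+np.cos(a)*q[:,1],z+0*q[:,0]]
r=least_squares(lambda p:np.r_[(proj(c,f(p,L,.046))-ob).ravel(),.7*(proj(d['top'],f(p,L,.046))-obt).ravel()],[.55,-.22,-.5])
print(r.x.round(4),np.degrees(r.x[2]),r.fun.round(1)); np.save('blk.npy',r.x)
q=np.array([[0,.048]]); print('key',f(r.x,q,.097)); 
hc=np.array([[7,22],[7,-22],[-7,-22],[-7,22]])/1e3+q
print(((proj(c,f(r.x,hc,.097))-[205,150])*8).round(),'top px',proj(d['top'],f(r.x,q,.097))*1.25)
E
```

```text
[ 0.556  -0.2236 -0.549 ] -31.453871268060784 [-0.2  0.1  0.3 -1.6 -0.3  1.6  0.1  0.8 -0.6  0.3  1.1  0.8  0.1 -0.6
 -0.4  0.3]
key [[ 0.58106288 -0.1826659   0.097     ]]
[[304. 474.]
 [254. 136.]
 [367. 129.]
 [412. 468.]] top px [[475.33662434 228.04423393]]
```

View pics/w2c.png

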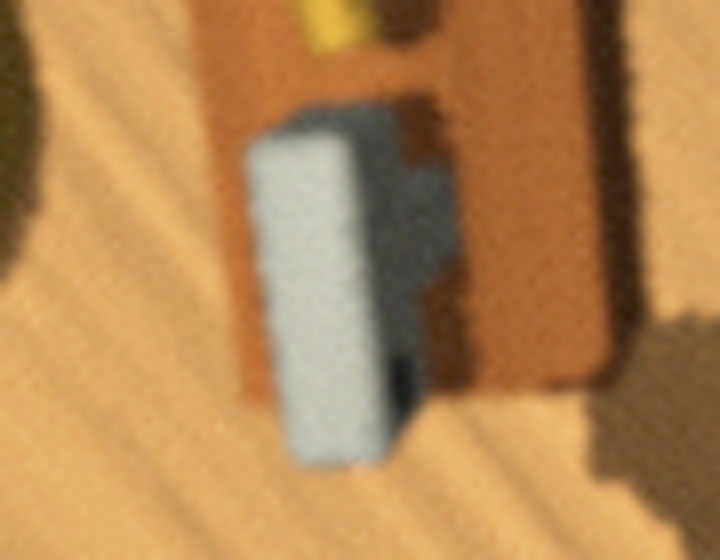

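```bash
python3 - <<'E'
from h import *
plan([.582,-.1832,.135],3.1,3)
E
```

```text
[[[np.float64(0.16), np.float64(-2.51), np.float64(3.8)], np.float64(-0.018)], [[np.float64(0.21), np.float64(-2.51), np.float64(3.8)], np.float64(-0.018)], [[np.float64(0.25), np.float64(-2.51), np.float64(3.8)], np.float64(-0.018)]]
```

Emit:
{"name": "play_rows", "arguments": {
  "steps": [
    [[0.2, -2.5, 3.8], -0.018],
    [[0.2, -2.5, 3.8], -0.018],
    [[0.25, -2.5, 3.8], -0.018],
    [[0, 0, 0], 0],
    [[0, 0, 0], 0]
  ]
}}

```text
clock: 3.0
tool_pos: [0.5819, -0.1832, 0.1362]
tcp_rot: [[-0.522, -0.853, 0.001], [-0.853, 0.522, -0.0], [-0.0, -0.001, -1.0]]
ft_force: [-0.7, -0.0, 0.5]
grip_width: 0.0429
gripper_force: 0.0
```

```bash
python3 - <<'E'
from h import *
plan([.582,-.1832,.09],0,2)
E
```

```text
[[[np.float64(-0.0), np.float64(-0.01), np.float64(2.31)], np.float64(-0.0)], [[np.float64(-0.0), np.float64(-0.01), np.float64(2.31)], np.float64(-0.0)]]
```

Emit:
{"name": "play_rows", "arguments": {
  "steps": [
    [[0, 0, 2.3], 0],
    [[0, 0, 2.3], 0],
    [[0, 0, 0], 0],
    [[0, 0, 0], 0]
  ]
}}

```text
clock: 3.5
tool_pos: [0.5826, -0.1838, 0.0908]
tcp_rot: [[-0.522, -0.853, 0.002], [-0.853, 0.522, -0.001], [-0.0, -0.002, -1.0]]
ft_force: [-0.3, -0.6, -0.6]
grip_width: 0.0427
gripper_force: 0.0
```

Emit:
{"name": "play_rows", "arguments": {
  "steps": [
    [[0, 0, 0], 0],
    [[0, 0, 0], 0],
    [[0, 0, 0], 0],
    [[0, 0, 0], 0],
    [[0, 0, 0], 0]
  ],
  "hand": -1,
  "force": 30
}}

```text
clock: 4.12
tool_pos: [0.5828, -0.1842, 0.0898]
tcp_rot: [[-0.522, -0.853, 0.002], [-0.853, 0.522, -0.001], [-0.0, -0.002, -1.0]]
ft_force: [-1.0, -0.1, 8.0]
grip_width: 0.0135
gripper_force: 32.5
```

Emit:
{"name": "play_rows", "arguments": {
  "steps": [
    [[0, 0, -1.5], 0],
    [[0, 0, -2.0], 0],
    [[0, 0, -2.0], 0],
    [[0, 0, 0], 0]
  ]
}}

```text
clock: 4.62
tool_pos: [0.5828, -0.1842, 0.1456]
tcp_rot: [[-0.522, -0.853, 0.002], [-0.853, 0.522, -0.001], [-0.0, -0.003, -1.0]]
ft_force: [0.5, -0.8, -1.1]
grip_width: 0.0136
gripper_force: 31.4
```

Emit:
{"name": "play_rows", "arguments": {
  "steps": [
    [[-2.25, 0, 0], 0],
    [[-2.25, 0, 0], 0],
    [[0, 0, 2.5], 0],
    [[0, 0, 2.5], 0],
    [[0, 0, 0], 0]
  ],
  "force": 25
}}

```text
clock: 5.25
tool_pos: [0.6051, -0.1439, 0.092]
tcp_rot: [[-0.521, -0.853, -0.004], [-0.853, 0.521, 0.002], [0.001, 0.004, -1.0]]
ft_force: [0.3, -0.3, -1.1]
grip_width: 0.0137
gripper_force: 31.4
```

Emit:
{"name": "play_rows", "arguments": {
  "steps": [
    [[0.9, 0, 0], 0],
    [[0.7, 0, 0], 0],
    [[0.7, 0, 0], 0],
    [[0.6, 0, 0], 0],
    [[0.5, 0, 0], 0]
  ]
}}

```text
clock: 5.88
tool_pos: [0.5885, -0.1744, 0.0948]
tcp_rot: [[-0.522, -0.853, 0.003], [-0.853, 0.522, 0.002], [-0.003, -0.001, -1.0]]
ft_force: [4.4, 6.2, -2.0]
grip_width: 0.0139
gripper_force: 31.0
```

Emit:
{"name": "play_rows", "arguments": {
  "steps": [
    [[0, 0, 0], 0],
    [[0, 0, 0], 0]
  ]
}}

```text
clock: 6.12
tool_pos: [0.5883, -0.1747, 0.0949]
tcp_rot: [[-0.522, -0.853, 0.002], [-0.853, 0.522, 0.0], [-0.001, -0.001, -1.0]]
ft_force: [2.4, 4.2, 1.8]
grip_width: 0.0134
gripper_force: 31.4
```

```bash
python3 cap.py w3; python3 - <<'E'
from h import *
import pickle
c=pickle.load(open('w3.pkl','rb')); save(c,'w3c',(200,120,240,200),3)
b=np.load('blk.npy'); s=status.state()['tool_pos']; a=b[2]
print((s[:2]-b[:2])@np.array([[np.cos(a),-np.sin(a)],[np.sin(a),np.cos(a)]]))
E
```

```text
6.175 [ 0.5884 -0.1747  0.0948] 148.52 [ 1.7e-03  2.0e-04 -1.0e+00] 0.013775675376441063 [-24.2  28.6  -7.3  54.1   0.1 -82.7] [2.  4.2 2.9]
[0.0020604  0.05859861]
```

View pics/w3c.png

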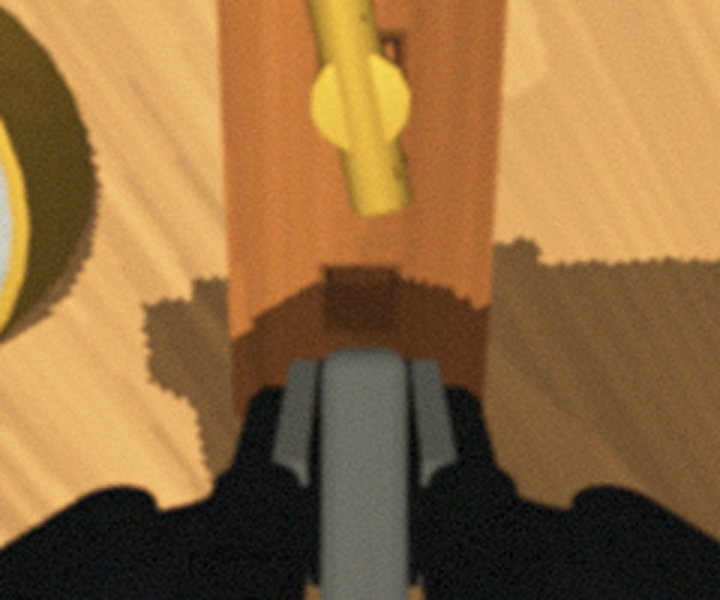

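```bash
python3 - <<'E'
from h import *
import pickle
c=pickle.load(open('w3.pkl','rb')); im=c['image'].astype(int)
print([(v,im[v,318:326].mean(0).round().astype(int).tolist()) for v in list(range(230,246,2))+list(range(300,400,5))])
T=np.array(c['T_tool_cam'])
c2=dict(c); c2['pose']=T
for th in (20,24,28,32):
    t=np.radians(th); kz=np.array([np.sin(t),0,-np.cos(t)]); ky=np.array([-np.cos(t),0,-np.sin(t)])  # key +z up & toward tool +x; wing dir
    g=np.array([0,0,.006])
    P=[g+kz*a*.014+ky*b*.022 for a,b in((1,1),(1,-1),(-1,-1),(-1,1))]
    print(th,proj(c2,np.array(P)).round(1).tolist())
E
```

```text
[(230, [75, 45, 22]), (232, [85, 50, 26]), (234, [89, 55, 31]), (236, [78, 68, 57]), (238, [87, 87, 80]), (240, [99, 98, 90]), (242, [106, 108, 98]), (244, [109, 108, 100]), (300, [109, 108, 100]), (305, [108, 108, 98]), (310, [106, 107, 97]), (315, [106, 107, 98]), (320, [106, 107, 97]), (325, [105, 106, 96]), (330, [101, 96, 85]), (335, [122, 88, 51]), (340, [231, 178, 106]), (345, [21, 19, 17]), (350, [16, 16, 16]), (355, [17, 18, 18]), (360, [17, 18, 16]), (365, [15, 18, 18]), (370, [17, 17, 17]), (375, [17, 18, 18]), (380, [18, 19, 18]), (385, [17, 16, 15]), (390, [15, 15, 14]), (395, [13, 15, 14])]
20 [[320.4, 327.4], [320.5, 230.5], [320.6, 227.1], [320.5, 306.4]]
24 [[320.4, 326.4], [320.5, 228.3], [320.6, 228.8], [320.5, 309.1]]
28 [[320.4, 325.2], [320.5, 226.3], [320.6, 230.6], [320.5, 311.7]]
32 [[320.4, 323.6], [320.5, 224.7], [320.6, 232.6], [320.5, 314.1]]
```

Emit:
{"name": "play_rows", "arguments": {
  "steps": [
    [[0.35, 0, 0], 0],
    [[0, 0, 0], 0],
    [[-0.3, 0, -2.0], 0],
    [[0, 0, -5], 0],
    [[0, 0, -5], 0]
  ]
}}

```text
clock: 6.8
tool_pos: [0.5872, -0.1753, 0.2156]
tcp_rot: [[-0.522, -0.853, -0.0], [-0.853, 0.522, -0.001], [0.001, 0.0, -1.0]]
ft_force: [1.3, -0.2, -0.6]
grip_width: 0.0137
gripper_force: 31.3
```

```bash
sed -i 's/rows.append(.*/rows.append([[round(float(100*st@X),1),round(float(100*st@Y),1),round(float(-100*st[2]),1)],round(float(-np.radians(dyaw_az\/n)),3)])/' h.py; python3 - <<'E'
from h import *
plan([.42,-.06,.28],-18,4)
p=np.load('ext.npy');n=ext(p)[0][:,2]
# TCP when nose at mouth+35mm along n: pivot = nose+69n ; TCP=pivot-(offset)
az=np.degrees(p[2])+90;a=np.radians(az);X=np.array([-np.sin(a),np.cos(a),0])
m=pan(p,[-.012,.055,-.006])[0]
t=m+n*(.035+.069)+X*.0035+np.array([0,0,.006]); print(t,az)
plan([.38,.15,.28],-15,4,[.42,-.06,.28],130.5)
plan(t,az-115.5,3,[.38,.15,.28],115.5)
E
```

```text
[[[-0.3, 5.1, -1.6], 0.079], [[0.1, 5.1, -1.6], 0.079], [[0.5, 5.1, -1.6], 0.079], [[0.9, 5.0, -1.6], 0.079]]
[0.43937856 0.29930699 0.19387049] 100.06014555392376
[[[-2.6, 4.6, -0.0], 0.065], [[-2.3, 4.8, -0.0], 0.065], [[-2.0, 4.9, -0.0], 0.065], [[-1.7, 5.1, -0.0], 0.065]]
[[[-3.9, 3.6, 2.9], 0.09], [[-3.6, 4.0, 2.9], 0.09], [[-3.2, 4.3, 2.9], 0.09]]
```

Emit:
{"name": "play_rows", "arguments": {
  "steps": [
    [[-0.3, 5.1, -1.6], 0.079],
    [[0.1, 5.1, -1.6], 0.079],
    [[0.5, 5.1, -1.6], 0.079],
    [[0.9, 5.0, -1.6], 0.079],
    [[-2.6, 4.6, 0], 0.065]
  ]
}}

```text
clock: 7.42
tool_pos: [0.4086, -0.0066, 0.2795]
tcp_rot: [[-0.805, -0.593, 0.003], [-0.593, 0.805, -0.002], [-0.001, -0.003, -1.0]]
ft_force: [0.2, 0.4, -1.4]
grip_width: 0.0135
gripper_force: 31.3
```

Emit:
{"name": "play_rows", "arguments": {
  "steps": [
    [[-2.3, 4.8, 0], 0.065],
    [[-2.0, 4.9, 0], 0.065],
    [[-1.7, 5.1, 0], 0.065],
    [[-1.5, 3.6, 0], 0.09],
    [[-1.5, 3.6, 0], 0.09]
  ]
}}

```text
clock: 8.05
tool_pos: [0.3791, 0.2296, 0.2784]
tcp_rot: [[-0.966, -0.26, 0.001], [-0.26, 0.966, -0.001], [-0.001, -0.001, -1.0]]
ft_force: [0.2, 0.3, -0.9]
grip_width: 0.0135
gripper_force: 31.3
```

```bash
python3 - <<'E'
from h import *
plan([.4394,.2993,.1939],0,3)
s=status.state();print(s['tool_pos'],np.degrees(np.arctan2(s['tcp_rot'][1,1],s['tcp_rot'][0,1])))
E
```

```text
[[[-2.5, 1.7, 2.8], -0.0], [[-2.5, 1.7, 2.8], -0.0], [[-2.5, 1.7, 2.8], -0.0]]
[0.37913245 0.2296228  0.27842452] 105.05573614237436
```

Emit:
{"name": "play_rows", "arguments": {
  "steps": [
    [[-2.5, 1.7, 2.8], 0],
    [[-2.5, 1.7, 2.8], 0],
    [[-2.5, 1.7, 2.8], 0.087],
    [[0, 0, 0], 0],
    [[0, 0, 0], 0]
  ]
}}

```text
clock: 8.68
tool_pos: [0.4384, 0.297, 0.1945]
tcp_rot: [[-0.984, -0.178, 0.0], [-0.178, 0.984, -0.0], [-0.0, -0.001, -1.0]]
ft_force: [0.7, 0.5, -0.8]
grip_width: 0.0134
gripper_force: 31.2
```

```bash
python3 cap.py w4; python3 - <<'E'
from h import *
import pickle
d={'scene':cam('scene'),'w':pickle.load(open('w4.pkl','rb'))}; pickle.dump(d,open('d4.pkl','wb'))
p=np.load('ext.npy'); u=proj(d['scene'],pan(p,[-.012,.055,.03]))[0].astype(int); print(u)
a=cv2.cvtColor(d['scene']['image'],cv2.COLOR_RGB2BGR)[u[1]-45:u[1]+40,u[0]-50:u[0]+50]
b=cv2.cvtColor(d['w']['image'],cv2.COLOR_RGB2BGR)[170:350,230:410]
a=cv2.resize(a,(700,595),interpolation=cv2.INTER_CUBIC); 
cv2.imwrite('pics/m4.png',a); b=cv2.resize(b,(600,600),interpolation=cv2.INTER_CUBIC); cv2.imwrite('pics/m4w.png',b)
E
```

```text
8.725 [0.4385 0.297  0.1948] 100.25 [ 0.001  0.    -1.   ] 0.013677808126613284 [25.3 17.  -9.7 63.2 -0.  15.1] [ 0.1  0.1 -0.6]
[427 282]
```

View pics/m4.png

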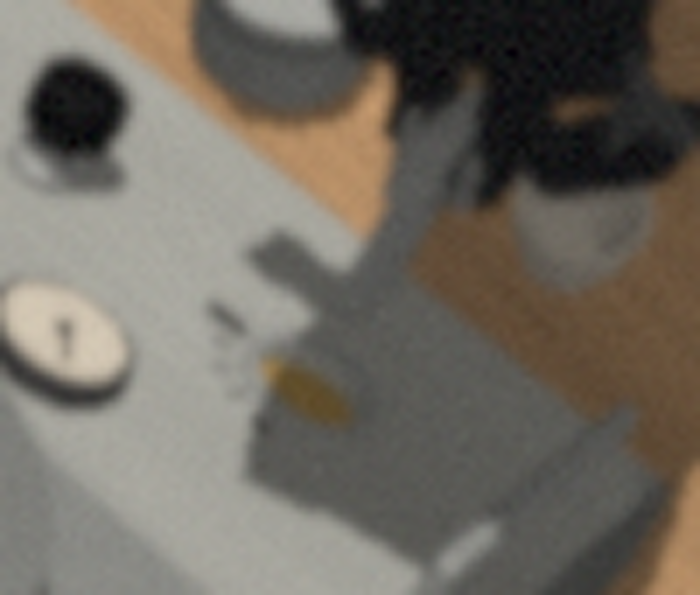

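```bash
cat >> h.py <<'E'
def keypts(s_pos,s_rot,th,dx,dz,ls):
    t=np.radians(th); kz=np.array([np.sin(t),0,-np.cos(t)]); g=np.array([dx,0,.006+dz])
    return np.array([np.array(s_pos)+np.array(s_rot)@(g+kz*(l-.069)) for l in ls])
E
python3 - <<'E'
from h import *
import pickle
d=pickle.load(open('d4.pkl','rb'));s=status.state()
for th in(22,26,30,34):
    q=(proj(d['scene'],keypts(s['tool_pos'],s['tcp_rot'],th,-.0035,0,[0,.055,.083]))-[377,237])*7
    print(th,q.round().tolist(),np.degrees(np.arctan2(*(q[0]-q[1])[::-1])).round(1))
im=cv2.resize(cv2.cvtColor(d['scene']['image'],cv2.COLOR_RGB2BGR)[267-30:267+55,377:477],(700,595),interpolation=cv2.INTER_CUBIC)
p=np.load('ext.npy')
print('sock',(proj(d['scene'],pan(p,[[-.012,.055,-.006],[-.012,.055,.1]]))-[377,237])*7)
m=np.loadtxt if 0 else None
# fit key head outline in wrist image
w=d['w']['image'].astype(int); print([(v,w[v,316:326].mean(0).round().astype(int).tolist()) for v in list(range(222,246,2))+list(range(320,350,2))])
E
```

```text
22 [[361.0, 302.0], [429.0, 180.0], [466.0, 115.0]] 119.3
26 [[354.0, 309.0], [428.0, 182.0], [467.0, 114.0]] 120.3
30 [[346.0, 314.0], [426.0, 183.0], [469.0, 113.0]] 121.3
34 [[340.0, 320.0], [425.0, 184.0], [470.0, 112.0]] 122.2
sock [[299.82646258 402.82754296]
 [453.16749293 151.96638538]]
[(222, [105, 105, 91]), (224, [103, 102, 91]), (226, [104, 103, 92]), (228, [106, 106, 92]), (230, [105, 104, 91]), (232, [103, 103, 90]), (234, [109, 107, 95]), (236, [95, 94, 83]), (238, [76, 76, 68]), (240, [85, 84, 77]), (242, [91, 91, 83]), (244, [93, 94, 84]), (320, [93, 94, 85]), (322, [94, 94, 86]), (324, [94, 95, 86]), (326, [94, 94, 86]), (328, [91, 91, 83]), (330, [85, 86, 78]), (332, [170, 169, 150]), (334, [196, 195, 174]), (336, [191, 190, 170]), (338, [190, 189, 169]), (340, [190, 189, 169]), (342, [173, 174, 154]), (344, [51, 52, 46]), (346, [10, 11, 11]), (348, [8, 10, 8])]
```

View pics/m4w.png

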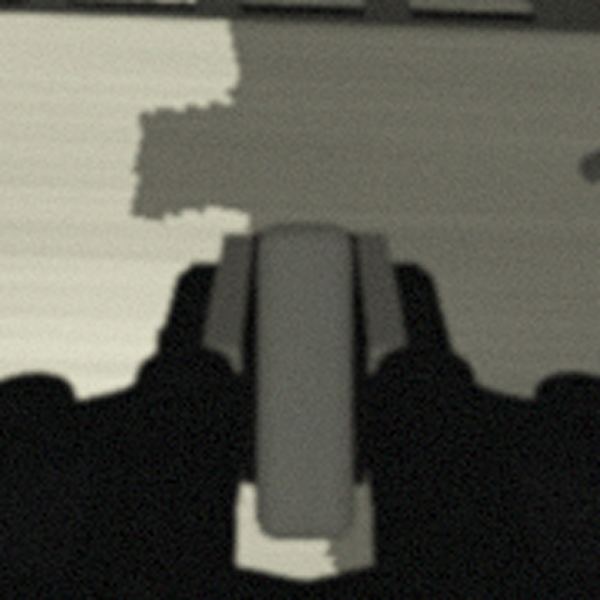

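The wrist picture shows the key centred between the pads, with its head top face from row ~235 to ~331, and it hides the socket. The scene picture puts the key on the socket's axis line at a tilt of about 25–30 degrees. I'll take the socket from the first wrist view and fit the key's offset in the grip.

```bash
python3 - <<'E'
from h import *
import pickle
c=pickle.load(open('w1.pkl','rb')); p=np.load('ext.npy'); R,t=ext(p)
o,d=ray(c,284+326/8,215+275/8); o2=(o-t)@R; d2=d@R; P=o2+d2*(-.006-o2[2])/d2[2]; print('mouth panel mm',(P*1e3).round(2)); M=t+R@P; print(M.round(4))
np.save('mouth.npy',M)
w=dict(pickle.load(open('w4.pkl','rb'))); w['pose']=np.array(w['T_tool_cam'])
s=status.state()
for th in(24,27,30):
    def f(q):
        t=np.radians(th); kz=np.array([np.sin(t),0,-np.cos(t)]); ky=np.array([-np.cos(t),0,-np.sin(t)]); g=np.array([q[0],0,.006+q[1]])
        P=proj(w,np.array([g+kz*.014-ky*.022,g+kz*.014+ky*.022])); return P[:,1]-[235.5,331.8]
    q=least_squares(f,[0,0]).x
    n=keypts(s['tool_pos'],s['tcp_rot'],th,q[0],q[1],[0,.069]); print(th,q.round(4),'nose in panel rel mouth',((n-M)@R*1e3).round(1).tolist())
E
```

```text
mouth panel mm [-10.73  56.02  -6.  ]
[0.4949 0.3102 0.0984]
24 [-0.0042  0.0015] nose in panel rel mouth [[-9.1, -3.0, 35.3], [-2.0, -3.1, 103.9]]
27 [-0.0053  0.0022] nose in panel rel mouth [[-4.9, -3.0, 33.9], [-1.3, -3.1, 102.8]]
30 [-0.0061  0.0025] nose in panel rel mouth [[-0.6, -3.0, 33.1], [-0.7, -3.1, 102.1]]
```

```bash
python3 - <<'E'
from h import *
import pickle
d=pickle.load(open('d4.pkl','rb')); g=cv2.cvtColor(d['scene']['image'],cv2.COLOR_RGB2GRAY)
print('    ',list(range(418,446)))
for v in range(258,286): print(v,' '.join('%3d'%x for x in g[v,418:446]))
s=status.state()
for th in(22,26,30,34):
    t=np.radians(th);R=s['tcp_rot'];kz=R@np.array([np.sin(t),0,-np.cos(t)]);kx=R[:,1];ky=np.cross(kz,kx)
    q={22:(-.0035,.001),26:(-.005,.002),30:(-.0061,.0025),34:(-.0068,.003)}[th]
    b=keypts(s['tool_pos'],R,th,*q,[0.004,.0])
    P=[b[0]+.006*(i*kx+j*ky) for i,j in((1,1),(1,-1),(-1,-1),(-1,1))]+[b[1]+.00425*(i*kx+j*ky) for i,j in((1,1),(1,-1),(-1,-1),(-1,1))]
    print(th,proj(d['scene'],np.array(P)).round(1).tolist())
E
```

```text
[418, 419, 420, 421, 422, 423, 424, 425, 426, 427, 428, 429, 430, 431, 432, 433, 434, 435, 436, 437, 438, 439, 440, 441, 442, 443, 444, 445]
258 151 150 149 149 147 149 152 151 150 148 147 149 151 142 126  99  83  82  85  86  86  86  88  83  73  62  50  39
259 148 148 150 148 147 150 148 153 152 151 144 146 145 141 122  99  82  83  85  85  87  86  84  77  65  61  59  50
260 145 148 150 146 147 146 150 151 151 153 148 145 144 140 119  98  88  85  88  84  84  85  78  70  63  62  70  58
261 147 146 146 151 148 150 149 148 149 152 152 149 147 136 117  93  82  87  82  86  87  86  75  60  55  69  71  61
262 153 145 147 147 151 150 151 148 149 149 151 151 145 134 109  88  89  89  90  87  85  80  68  55  60  66  70  58
263 158 153 150 145 150 151 153 152 149 149 150 150 144 126 102  89  87  87  91  88  87  81  70  56  63  69  62  49
264 163 162 158 150 149 149 154 151 149 151 146 148 146 124 102  91  89  88  86  92  85  78  71  63  68  70  62  41
265 166 163 162 159 152 151 149 152 153 148 150 147 141 124 104  89  89  88  87  84  80  75  70  67  74  72  65  43
266 166 165 166 163 156 153 146
[... 2116 characters left out ...]
  91  91  91  90  92  90  91  94  93  92  91  87  91  85
285 126 111  96  89  87  88  87  88  90  90  90  88  91  89  92  89  89  87  94  91  90  93  89  90  91  90  89  88
22 [[432.9, 279.6], [430.1, 282.1], [425.6, 278.6], [428.4, 276.2], [431.1, 280.7], [429.2, 282.4], [426.0, 280.0], [427.9, 278.3]]
26 [[431.3, 281.3], [428.6, 283.5], [424.1, 280.0], [426.8, 277.8], [429.5, 282.4], [427.6, 284.0], [424.4, 281.5], [426.3, 279.9]]
30 [[429.9, 282.7], [427.4, 284.6], [422.9, 281.1], [425.4, 279.2], [428.1, 283.8], [426.3, 285.2], [423.1, 282.7], [424.9, 281.3]]
34 [[428.7, 283.8], [426.3, 285.5], [421.8, 282.0], [424.2, 280.3], [426.8, 284.9], [425.1, 286.1], [421.9, 283.7], [423.6, 282.5]]
```

Emit:
{"name": "play_rows", "arguments": {
  "steps": [
    [[-0.6, 0.15, 0.8], 0],
    [[-0.6, 0.15, 0.8], 0],
    [[-0.25, 0, 0.43], 0],
    [[-0.25, 0, 0.43], 0],
    [[0, 0, 0], 0]
  ],
  "force": 40
}}

```text
clock: 9.4
tool_pos: [0.4547, 0.3034, 0.1689]
tcp_rot: [[-0.984, -0.177, -0.0], [-0.177, 0.984, -0.0], [0.0, -0.0, -1.0]]
ft_force: [0.4, 0.4, -0.8]
grip_width: 0.0133
gripper_force: 41.2
```

```bash
cat > pn.py <<'E'
from h import *
M=np.load('mouth.npy');R,t=ext(np.load('ext.npy')); s=status.state()
for th,q in((27,(-.0053,.0022)),(30,(-.0061,.0025))):
    print(th,((keypts(s['tool_pos'],s['tcp_rot'],th,*q,[0])-M)@R*1e3).round(1))
print('F panel',(s['ft_force']@R).round(1),s['clock'],'damp?',s['torque'].round(2),s['grip_width'])
E
python3 pn.py
```

```text
27 [[-3.2  0.4  2.8]]
30 [[0.9 0.4 2. ]]
F panel [ 0.   0.4 -0.9] 9.4 damp? [-0.02 -0.02  0.02] 0.013254572247694855
```

Emit:
{"name": "play_rows", "arguments": {
  "steps": [
    [[-0.15, 0, 0.26], 0],
    [[-0.15, 0, 0.26], 0],
    [[-0.1, 0, 0.17], 0],
    [[0, 0, 0], 0]
  ]
}}

```text
clock: 9.9
tool_pos: [0.4588, 0.304, 0.1624]
tcp_rot: [[-0.984, -0.177, 0.0], [-0.177, 0.984, -0.0], [-0.0, -0.0, -1.0]]
ft_force: [0.4, -1.8, 1.2]
grip_width: 0.0133
gripper_force: 41.5
```

```bash
python3 pn.py
```

```text
27 [[-2.9  0.3 -4.9]]
30 [[ 1.3  0.3 -5.7]]
F panel [ 0.6 -1.9  1. ] 9.9 damp? [-0.49 -0.22 -0.11] 0.013298526012868465
```

Emit:
{"name": "play_rows", "arguments": {
  "steps": [
    [[-0.1, 0, 0.17], 0],
    [[-0.1, 0, 0.17], 0],
    [[0, 0, 0], 0]
  ]
}}

```text
clock: 10.28
tool_pos: [0.4612, 0.3041, 0.1591]
tcp_rot: [[-0.984, -0.177, 0.001], [-0.177, 0.984, -0.001], [-0.001, -0.001, -1.0]]
ft_force: [3.5, -5.6, 1.6]
grip_width: 0.0136
gripper_force: 41.8
```

```bash
python3 pn.py
```

```text
27 [[-2.4 -0.1 -9. ]]
30 [[ 1.7 -0.1 -9.8]]
F panel [ 2.9 -6.1  0.2] 10.275 damp? [-1.2  -0.78 -0.26] 0.013587164965119277
```

Emit:
{"name": "play_rows", "arguments": {
  "steps": [
    [[-0.05, -0.15, -0.03], 0],
    [[-0.1, 0, 0.17], 0],
    [[-0.1, 0, 0.17], 0],
    [[0, 0, 0], 0]
  ]
}}

```text
clock: 10.78
tool_pos: [0.4635, 0.3036, 0.1557]
tcp_rot: [[-0.984, -0.178, 0.0], [-0.178, 0.984, 0.0], [-0.0, 0.0, -1.0]]
ft_force: [2.1, -0.6, -1.1]
grip_width: 0.0135
gripper_force: 41.4
```

```bash
python3 pn.py
```

```text
27 [[ -2.3  -0.9 -13. ]]
30 [[  1.9  -0.9 -13.7]]
F panel [ 1.1 -1.  -1.9] 10.775 damp? [-0.12 -0.59 -0.  ] 0.013528350517167309
```

Emit:
{"name": "play_rows", "arguments": {
  "steps": [
    [[-0.1, 0, 0.17], 0],
    [[-0.1, 0, 0.17], 0],
    [[-0.1, 0, 0.17], 0],
    [[0, 0, 0], 0]
  ]
}}

```text
clock: 11.28
tool_pos: [0.4664, 0.304, 0.1506]
tcp_rot: [[-0.984, -0.177, 0.0], [-0.177, 0.984, -0.0], [-0.0, -0.0, -1.0]]
ft_force: [3.3, -1.0, -1.0]
grip_width: 0.0134
gripper_force: 41.4
```

```bash
python3 pn.py
```

```text
27 [[ -2.3  -1.  -18.9]]
30 [[  1.8  -1.  -19.7]]
F panel [ 2.2 -1.5 -2.4] 11.275 damp? [-0.19 -0.73 -0.05] 0.013352051178527502
```

Emit:
{"name": "play_rows", "arguments": {
  "steps": [
    [[-0.1, 0, 0.17], 0],
    [[-0.1, 0, 0.17], 0],
    [[0, 0, 0], 0]
  ]
}}

```text
clock: 11.65
tool_pos: [0.467, 0.3043, 0.1494]
tcp_rot: [[-0.984, -0.178, -0.0], [-0.178, 0.984, 0.0], [0.0, 0.001, -1.0]]
ft_force: [-17.6, -6.9, 39.0]
grip_width: 0.0136
gripper_force: 47.4
```

```bash
python3 pn.py
```

```text
27 [[ -2.4  -0.8 -20.2]]
30 [[  1.8  -0.8 -21. ]]
F panel [ 3.4 -3.7 43. ] 11.65 damp? [-1.47  2.96 -0.11] 0.013649821148489108
```

Emit:
{"name": "play_rows", "arguments": {
  "steps": [
    [[0.08, 0, -0.14], 0],
    [[0, 0, 0], 0]
  ]
}}

```text
clock: 11.9
tool_pos: [0.4669, 0.3042, 0.1497]
tcp_rot: [[-0.984, -0.178, -0.0], [-0.178, 0.984, 0.0], [0.0, 0.0, -1.0]]
ft_force: [-8.1, -4.4, 18.5]
grip_width: 0.0135
gripper_force: 44.3
```

Emit:
{"name": "play_rows", "arguments": {
  "steps": [
    [[0, 0, 0], 0],
    [[0, 0, 0], 0],
    [[0, 0, -0.8], 0],
    [[0, 0, -0.8], 0],
    [[0, 0, 0], 0]
  ],
  "hand": -0.42
}}

```text
clock: 12.52
tool_pos: [0.4678, 0.3044, 0.1656]
tcp_rot: [[-0.984, -0.178, 0.001], [-0.178, 0.984, 0.001], [-0.001, 0.0, -1.0]]
ft_force: [0.1, -0.3, -0.4]
grip_width: 0.0249
gripper_force: 0.0
```

```bash
python3 cap.py w5; python3 - <<'E'
from h import *
import pickle
d={'scene':cam('scene'),'w':pickle.load(open('w5.pkl','rb'))}; pickle.dump(d,open('d5.pkl','wb'))
a=cv2.cvtColor(d['scene']['image'],cv2.COLOR_RGB2BGR)[220:305,377:477]
b=cv2.cvtColor(d['w']['image'],cv2.COLOR_RGB2BGR)[160:350,220:420]
a=cv2.resize(a,(380,380*85//100),interpolation=cv2.INTER_CUBIC); b=cv2.resize(b,(400,380))
o=np.zeros((380,800,3),np.uint8); o[:a.shape[0],:380]=a; o[:380,400:]=b; cv2.imwrite('pics/m5.png',o)
E
```

```text
12.575 [0.4677 0.3043 0.1652] 100.23 [ 7.e-04  4.e-04 -1.e+00] 0.024920497226032 [24.7 20.7 -9.  60.3  0.  14.5] [0.  0.5 0.2]
```

View pics/m5.png

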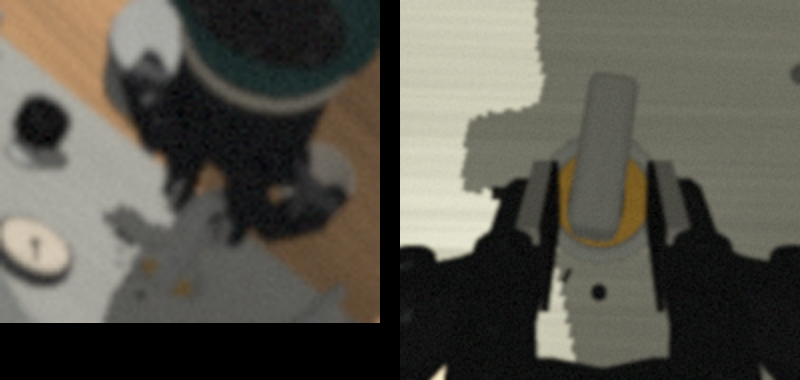

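```bash
python3 - <<'E'
from h import *
import pickle
c=pickle.load(open('d5.pkl','rb'))['w']; R,t=ext(np.load('ext.npy')); M=np.load('mouth.npy')
Tp=M+R[:,2]*.065; print('pred top centre',Tp.round(4), 'pix',proj(c,Tp))
for u,v in[(603,155),(613,75),(595,235)]: print(atz(c,220+(u-400)/2,160+v/2,Tp[2]).round(4))
s=status.state(); P=atz(c,220+205/2,160+155/2,Tp[2]); print('in tool',(s['tcp_rot'].T@(P-s['tool_pos'])).round(4),(s['tcp_rot'].T@(Tp-s['tool_pos'])).round(4))
E
```

```text
pred top centre [0.4629 0.3045 0.1547] pix [[322.19959689 259.15197422]]
[0.4508 0.302  0.1547]
[0.4295 0.3005 0.1547]
[0.4742 0.304  0.1547]
in tool [0.0168 0.0012 0.0101] [0.0044 0.0011 0.0101]
```

```bash
python3 - <<'E'
from h import *
import pickle
c=pickle.load(open('d5.pkl','rb'))['w']; R,t=ext(np.load('ext.npy')); M=np.load('mouth.npy');B=M-R[:,2]*.018
s=status.state()
for ph in(0,3,6,9,12):
    a=np.radians(ph); kz=R@np.array([-np.sin(a),0,np.cos(a)]); b=np.radians(-8); w=R@np.array([np.cos(a)*np.cos(b),np.sin(b),np.sin(a)*np.cos(b)])
    T=B+kz*.083; print(ph,proj(c,np.array([T-w*.022,T+w*.022])).round(1).tolist(),(s['tcp_rot'].T@(T-s['tool_pos'])).round(4))
E
```

```text
0 [[328.0, 217.7], [316.1, 303.3]] [0.0044 0.0011 0.0101]
3 [[327.9, 210.2], [316.1, 294.4]] [0.0081 0.0011 0.0124]
6 [[327.8, 203.2], [316.1, 285.4]] [0.0117 0.0011 0.0148]
9 [[327.7, 196.5], [316.2, 276.4]] [0.0152 0.0011 0.0175]
12 [[327.6, 190.4], [316.2, 267.3]] [0.0185 0.0011 0.0203]
```

The key stands in the socket, turned about 8 degrees clockwise and leaning about 9 degrees downslope in its play. I'll centre the open fork on the head and turn.

Emit:
{"name": "play_rows", "arguments": {
  "steps": [
    [[1.0, 0.1, 0.6], 0],
    [[0, 0, 0], 0.17],
    [[0, 0, 0], 0.17],
    [[0, 0, 0], 0.17],
    [[0, 0, 0], 0.17]
  ]
}}

```text
clock: 13.25
tool_pos: [0.4566, 0.3034, 0.1583]
tcp_rot: [[-0.874, 0.485, -0.001], [0.485, 0.874, -0.0], [0.001, -0.0, -1.0]]
ft_force: [0.0, 2.1, 2.7]
grip_width: 0.0244
gripper_force: 4.6
```

Emit:
{"name": "play_rows", "arguments": {
  "steps": [
    [[0, 0, 0], 0.17],
    [[0, 0, 0], 0.17],
    [[0, 0, 0], 0.17],
    [[0, 0, 0], 0]
  ]
}}

```text
clock: 13.75
tool_pos: [0.4569, 0.304, 0.1589]
tcp_rot: [[-0.529, 0.849, 0.0], [0.849, 0.529, 0.001], [0.001, 0.001, -1.0]]
ft_force: [-1.5, 3.4, 5.4]
grip_width: 0.0248
gripper_force: 6.5
```

```bash
python3 cap.py w6; python3 - <<'E'
from h import *
s=status.state(); R,t=ext(np.load('ext.npy')); print((s['ft_force']@R).round(1),s['torque'].round(2))
import pickle
c=pickle.load(open('w6.pkl','rb')); g=cv2.cvtColor(c['image'],cv2.COLOR_RGB2GRAY)[180:330:6,240:400:5]
for r in g: print(' '.join('%3d'%x for x in r))
E
```

```text
13.8 [0.4569 0.3039 0.1588] 32.04 [ 3.0e-04  1.3e-03 -1.0e+00] 0.024745672524552863 [ 25.1  20.1 -11.   58.9   0.1  83.1] [-0.6  3.4  6.2]
[3.1 3.4 5.3] [0.69 0.08 0.1 ]
 89  99  96  88  91  92  97 102  71 121 123 120 115 122 117 121 116 117 122 116 116 117 124 113 120 118 117 116 115 119 113 120
 97  96  89  90  97  92 101 114 119 121 112 116 116 122 116 119 118 111 113 114 118 117 120 114 118 119 115 110 112 115 119 119
100  92  90  92  95  94  98  77 120 115 120 119 115 118 120 123 116 116 122 121 111 124 117 112 118 116 120 110 119 120 115 119
160 169 164 142 171 176 129 115 119 118 112 118 119 119 117 115 116 116 118 118 119 117 113 119 118 114 114 122 115 116 114 117
175 173 181 180 192 187  72 121 118 118 120 120 120 122 117 117 119 120 118 118 124 114 116 120 119 118 112 113 114 116 118 111
173 176 179 185 187 180 115 118 115 116 121 120 119 123 117 116 121 111 118 118 120 115 116 114 119 113 119 117 120 118 112 115
176 181 180 192 182 123 121 123 121 117 117 117 116 116 117 114 120 115 114 119 115 119 116 118 111 112 106 113 117 118 117 116
175 176 191 186 193 123 118 119 11
[... 1569 characters left out ...]
  96  46  81  91  63  11   6  16  19  12  17  11  19  21  21
 22  18  14  18  25  13  15  17  19  22  18  86 211  98  99 102 110  94  88 138 219 212  18  19  17  16  21  12  17  21  20  21
 16  16  14  21  24  21  20  14  27  22  19 143 216 213 186 144 111 173 217 219 223 212  17  17  20  14  24  14  18  13  16   7
 28  19  18  20  20   2  17  23  10  22  39 179 216 210 218 211 214 212 219 221 219 213   9  10  15  20  13  21  19  15  19  14
 23  21  16  10  19  19  12   5  22  15 203 214 211 218 215 214 213 215 215 222 210 214 220  40  16  18  18  19  13  16  21  16
 15  19  14  23  18  19  13  18  21  15 210 211 214 212 210 215 220 215 221 217 211 215 220  85  19  20  18  24  17  18  17  14
```

Emit:
{"name": "play_rows", "arguments": {
  "steps": [
    [[0, 0, 0], 0.17],
    [[0, 0, 0], 0.17],
    [[0, 0, 0], 0.1],
    [[0, 0, 0], 0.1],
    [[0, 0, 0], 0]
  ]
}}

```text
clock: 14.42
tool_pos: [0.4569, 0.3043, 0.1592]
tcp_rot: [[-0.019, 1.0, 0.001], [1.0, 0.019, 0.002], [0.002, 0.001, -1.0]]
ft_force: [-2.5, 4.9, 11.2]
grip_width: 0.0243
gripper_force: 9.4
```

```bash
cat > kf.py <<'E'
import sys,pickle
from h import *
c=pickle.load(open(sys.argv[1],'rb'))
s=status.state(); R,t=ext(np.load('ext.npy')); print((s['ft_force']@R).round(1),s['torque'].round(2))
g=cv2.cvtColor(c['image'],cv2.COLOR_RGB2GRAY)[180:330:6,240:400:5]
for r in g: print(' '.join('%3d'%x for x in r))
E
python3 cap.py w7; python3 kf.py w7.pkl
```

```text
14.475 [0.4569 0.3042 0.1592] 1.13 [ 6.0e-04  2.1e-03 -1.0e+00] 0.024695684772636638 [ 2.51e+01  2.00e+01 -1.10e+01  5.89e+01  1.00e-01  1.14e+02] [-1.9  4.4 11.6]
[ 4.8  4.7 10.6] [0.99 0.47 0.18]
 88  88  90  89  89  97 118 112 110 115 116 117 116 109 111 113 112 112 108 112 112 106 110 111 118 115 111 113 108 113 114 104
 91  88  89  90  89  91 112 115 110 115 125 110 116 111 116 114 110 119 112 117 110 114 109 109 114 113 107 113 104 111 117 104
 90  92  89  91  90  95 110 115 113 114 115 114 113 107 115 108 107 113 114 108 111 115 109 110 113 109 119 118 108 116 111 109
 96  93  90  90  89  96 104 114 112 115 115 109 114 112 109 109 110 117 109 110 110 113 110  98  96 104  98  96  95 106 114 111
 93  98  93  92  91  90  95 114 117 114 116 113 123 116 115 109 113 114 110 112 107 109 101 100  95  97  93  95  97 102 107 109
 96  96  89  95  90  91  94 111 116 108 115 119 116 110 111 114 114 114 113 107 111  99  97  92  86  91 101  93  99  93 100 100
101  94  91  95  90  88  93 110 119 112 116 113 115 115 109 115  98  77  81  87  89 101 102  96  91  81  81  81  77  95  94 101
 84  9
[... 1597 characters left out ...]
  99  90 199 213 155  23  11  20  16  19  19  18  21  23  17
 20  10  21   9  13  18  13  17  15  17  23  83 207 211 209 144  99 110 207 210 215 196  14  13  12  14  10  17  13  17  24  20
 15  19  13  17  15  20  12  20  15  15  14 137 210 211 212 212 207 208 206 206 215 210  16  15  21  15   8   7  18  19   9  16
 24  24  15  15  20  19  21  19  20  13  42 183 212 209 208 208 205 210 207 206 213 205  19  18  18  13  21  10  16  14  15  25
 24  21  16  21  10  19  12  17  21  16 165 210 212 209 206 210 206 212 201 205 206 205 210  39  12  22  18  17  13  19  19  18
 21  20  18  21  21  18  22  11  15  17 169 210 210 210 207 212 208 209 201 199 205 207 206  76  18  19  13  17  21  11  18  17
```

Emit:
{"name": "play_rows", "arguments": {
  "steps": [
    [[0, 0, 0], 0.1],
    [[0, 0, 0], 0.1],
    [[0, 0, 0], 0.1],
    [[0, 0, 0], 0.1],
    [[0, 0, 0], 0]
  ]
}}

```text
clock: 15.1
tool_pos: [0.4562, 0.3043, 0.1597]
tcp_rot: [[0.372, 0.928, -0.0], [0.928, -0.372, 0.002], [0.002, -0.001, -1.0]]
ft_force: [-10.7, 2.4, 22.1]
grip_width: 0.0247
gripper_force: 21.6
```

```bash
python3 cap.py w8; python3 kf.py w8.pkl
```

```text
15.15 [0.4562 0.3042 0.1597] -21.75 [-2.0e-04  2.3e-03 -1.0e+00] 0.024722945967434577 [ 2.510e+01  2.000e+01 -1.100e+01  5.900e+01  1.000e-01  1.369e+02] [-10.    3.4  21.5]
[ 2.7  5.1 23.2] [0.85 1.91 0.49]
 84  88 110 113 104 110 111 114 106 106 107 101 108 109 108 107 110 105 108 102 107 104  98  92  93  91  97  94 107 104 100  99
 89  87  97 109 106 107 103 112 106 104 102 105 107 105 111 106 101 103 103 101 103  95  95  91  84  94  88  94  97  96 100 107
 91  91  82  97 108 102 106 105 107 107 112 108 110 104 104 105  98 105 107 104  85  90  85  90  87  88  84  79  86  92  97  97
 86  83  86  86 109 106 108 109 109 104 105 106 106 106 106 111 105 103 103  94  97  90  84  84  79  81  79  89  90  85  93  98
 90  93  88  84  85 110 104 106 107 114 111 107 103 104 103 103 108 103 101  92  88  91  86  84  82  84  93  88  92  85  86  93
 85  86  82  82  87  91 108 105 104 107 107 111 111 106 108  88  83  85  88  86  93  87  79  81  84  89  88  86  89  83  91  87
 81  86  87  89  84  86  94 108 104 103 107 107 103 111  83  82  83  92  89  91  85  79  86  89  83  93  97  69  81  89  84 
[... 1607 characters left out ...]
 122 109 200 202 153  23  17  11  20  20  19  13  20  23  16
 21  17  19  16  20  21   5  21  15  15  18  32  83  93 115 163 177 179 206 202 200 189  13  13  20  17  10  26  20  12  16   9
 22  18  11  15  13  18  12   5  20   9  11  54  82  75  81 163 165 172 179 204 202 203  20  12  16  14  12  15  18  12  20  11
 19  23  13  16   6  18  16  10   8  13  41  70  82  77  75  93 164 174 175 188 205 200  16  10  19  20  15  21  13  23  15  16
 10  20  15  16  10  19  18  15  15  20  78  85  74  68  79  93 168 162 176 169 203 198 205  44   8  17  23   9  25  16  26  12
 15  16  18  17  15  18  24  10  12  12  78  70  47  73  70 142 176 163 177 173 173 203 202  77  14  15  15  25  13  19  15  17
```

Emit:
{"name": "play_rows", "arguments": {
  "steps": [
    [[0, 0, 0], -0.18],
    [[0, 0, 0], -0.18],
    [[0, 0, -2.5], 0],
    [[0, 0, -5.0], 0],
    [[0, 0, 0], 0]
  ]
}}

```text
clock: 15.78
tool_pos: [0.458, 0.304, 0.2363]
tcp_rot: [[0.021, 1.0, 0.004], [1.0, -0.021, 0.002], [0.002, 0.004, -1.0]]
ft_force: [0.5, 0.1, 0.3]
grip_width: 0.0248
gripper_force: 0.0
```

Emit:
{"name": "play_rows", "arguments": {
  "steps": [
    [[0, 0, -2.0], -0.18],
    [[0, 0, 0], -0.18],
    [[0, 0, 0], -0.18],
    [[0, 0, 0], -0.18],
    [[0, 0, 0], -0.18]
  ]
}}

```text
clock: 16.4
tool_pos: [0.4567, 0.3033, 0.2525]
tcp_rot: [[-0.774, 0.633, -0.002], [0.633, 0.774, -0.001], [0.001, -0.001, -1.0]]
ft_force: [-0.0, -0.3, 0.2]
grip_width: 0.0247
gripper_force: 0.0
```

```bash
python3 cap.py w9; python3 - <<'E'
from h import *
import pickle
c=pickle.load(open('w9.pkl','rb')); R,t=ext(np.load('ext.npy')); M=np.load('mouth.npy');n=R[:,2]
print('mouth px',proj(c,M),'head px',proj(c,M+n*.065))
# rectify panel plane at rotor face (z=-6) : 1px=1mm
def rect(z,half=40,step=1):
    a=np.arange(-half,half+1,step)/1e3; X,Y=np.meshgrid(a,-a)  # rows: up slope down? cols x; 
    P=M+ (X.ravel()[:,None])*R[:,1]*-1 + (Y.ravel()[:,None])*R[:,0]+ n*(z+.006)
    uv=proj(c,P).astype(np.float32).reshape(*X.shape,2); return cv2.remap(c['image'],uv[...,0],uv[...,1],cv2.INTER_LINEAR)
r=rect(-.006,36,2.25)
hs=cv2.cvtColor(r,cv2.COLOR_RGB2HSV)
print('rotor plane: S>110 brass=B, dark=#, else value; cols right = toward fan, rows top = up slope')
for i in range(r.shape[0]): print(' '.join('BBB' if hs[i,j,1]>110 and hs[i,j,2]>60 else ('###' if hs[i,j,2]<50 else '%3d'%hs[i,j,2]) for j in range(r.shape[1])))
E
```

```text
16.45 [0.4567 0.3033 0.2525] 51.25 [-1.4e-03 -6.0e-04 -1.0e+00] 0.024913466833255207 [25.1 17.5  0.1 72.7  0.  63.8] [ 0.1  0.  -0.3]
mouth px [[349.08990521 216.08910511]] head px [[326.68801022 216.26555201]]
rotor plane: S>110 brass=B, dark=#, else value; cols right = toward fan, rows top = up slope
101 104 101  99 104 105 103  96 103 101 101 101 101 103 105 103 100 114 172 191 193 157 ### ### ### ###  68  69  70  71  63 ### ###
105 105 104 105 103 104 107 103 105 104 105 106 104 102 103 102  99  68 113 193 195 185 109 ### ###  58  69  69  67  68  52 ### ###
 99 101 103  99 102 101 104 105 102 102 102 102 103 103 101 103  74 ### ### 169 198 194 184 116  56  67  68  70  68  63 ### ### ###
105 104 106 106 105 106 106 104 105 105 103 105 102 104 104 103  89  51  62 170 198 198 200 168  82  70  69  66  68 ### ### ### ###
103 100  96 100  98 102  99 101 102 101 100 101 101 101  99 104 103  99 109 181 196 197 174  97  70  68  71  71  52 ### ### ###  58
104 100 101 105 101 102 100 100 103  99  98  98 101 100 100 100 100  99 105 147 188 187 135  70  70  68  67  59 ### ### ###  59 147
100 
[... 2859 characters left out ...]
  71  71  58  55  60  71  78 149 188 191
104 105 100 104 101  94  84  86  88  87  89  85  86  88  86  87  87  90  86  86  84  82  84  85  82  79  79  82  79  76 115 185 191
 98  97  99  98  99  90  84  84  87  83  87  88  86  87  88  90  84  84  87  86  87  88  92  91  90  90  90  89  87  86  95 166 192
 99 104 100  98 100  92  83  86  85  87  87  87  88  87  88  89  86  87  87  89  86  87  86  83  87  88  88  91  89  89  90 156 187
106 103 105 105 103  97  83  83  90  87  90  87  85  86  86  89  87  88  84  87  86  87  88  87  89  87  89  90  89  88  89 163 192
106 105 105 106 104  98  84  82  84  86  86  90  83  88  88  86  84  86  86  90  87  85  83  88  87  91  88  87  87  83  92 166 197
```

```bash
cat > ann.py <<'E'
import sys,pickle
from h import *
c=pickle.load(open(sys.argv[1],'rb')); R,t=ext(np.load('ext.npy')); M=np.load('mouth.npy');n=R[:,2]
ang=np.radians(np.arange(-180,180,6)); 
for r in (9,10.5,12,13.5,15,16.5):
    P=M+r/1e3*(np.cos(ang)[:,None]*R[:,0]-np.sin(ang)[:,None]*R[:,1]); uv=proj(c,P).astype(np.float32)
    im=cv2.remap(c['image'],uv[None,:,0],uv[None,:,1],cv2.INTER_LINEAR)[0]
    print(r,' '.join('%d:%d'%(np.degrees(a).round(),x[0]) for a,x in zip(ang,im) if 30<=np.degrees(a)<=150 or abs(np.degrees(a))<31))
E
python3 ann.py w9.pkl; echo; python3 ann.py w1.pkl
```

```text
9 -30:102 -24:106 -18:109 -12:114 -6:108 0:104 6:103 12:102 18:106 24:103 30:105 36:110 42:115 48:116 54:118 60:126 66:141 72:152 78:158 84:156 90:138 96:132 102:138 108:153 114:141 120:119 126:96 132:78 138:70 144:75 150:79
10.5 -30:106 -24:104 -18:108 -12:107 -6:106 0:105 6:104 12:105 18:106 24:109 30:123 36:157 42:170 48:168 54:165 60:174 66:188 72:191 78:197 84:185 90:143 96:110 102:119 108:164 114:173 120:159 126:129 132:106 138:84 144:73 150:77
12 -30:104 -24:106 -18:109 -12:110 -6:108 0:109 6:104 12:104 18:104 24:106 30:134 36:171 42:186 48:187 54:193 60:199 66:203 72:201 78:202 84:191 90:140 96:79 102:111 108:175 114:195 120:194 126:178 132:143 138:95 144:76 150:78
13.5 -30:100 -24:104 -18:106 -12:108 -6:104 0:103 6:104 12:106 18:104 24:108 30:128 36:157 42:153 48:162 54:187 60:199 66:201 72:200 78:199 84:194 90:139 96:71 102:122 108:187 114:201 120:200 126:199 132:171 138:112 144:76 150:76
15 -30:89 -24:93 -18:94 -12:88 -6:97 0:97 6:96 12:101 18:107 24:104 30:107 36:119 42:119 48:120 54:145 60:167 66:179 72:192 78:192 84:192 90:138 96:72 102:139 108:193 114:201 120:196 126:1
[... 933 characters left out ...]
:176 150:180
13.5 -30:144 -24:140 -18:136 -12:144 -6:144 0:125 6:84 12:49 18:75 24:123 30:159 36:165 42:149 48:153 54:177 60:197 66:195 72:195 78:196 84:192 90:191 96:190 102:193 108:193 114:195 120:199 126:193 132:187 138:186 144:185 150:187
15 -30:123 -24:121 -18:119 -12:118 -6:117 0:109 6:85 12:70 18:82 24:105 30:120 36:126 42:116 48:119 54:146 60:178 66:185 72:191 78:187 84:186 90:187 96:191 102:194 108:196 114:193 120:196 126:190 132:191 138:188 144:191 150:194
16.5 -30:146 -24:145 -18:142 -12:133 -6:133 0:132 6:120 12:112 18:112 24:115 30:106 36:99 42:98 48:97 54:106 60:130 66:145 72:153 78:154 84:159 90:158 96:173 102:189 108:191 114:192 120:193 126:189 132:189 138:190 144:191 150:191
```

```bash
python3 - <<'E'
from h import *
p=np.load('ext.npy'); G=pan(p,[-.0107,-.054,.026])[0]; T=G+[0,0,.008]; print(G,T)
s=status.state();az=np.degrees(np.arctan2(s['tcp_rot'][1,1],s['tcp_rot'][0,1]))
plan([T[0],T[1],.235],100.06-az,5)
plan([T[0],T[1],T[2]],0,3,[T[0],T[1],.235],100.06)
E
```

```text
[0.49842009 0.19907947 0.12616666] [0.49842009 0.19907947 0.13416666]
[[[-2.0, -1.1, 0.4], -0.17], [[-1.7, -1.4, 0.4], -0.17], [[-1.5, -1.7, 0.4], -0.17], [[-1.2, -1.9, 0.4], -0.17], [[-0.8, -2.1, 0.4], -0.17]]
[[[0.0, 0.0, 3.4], -0.0], [[0.0, 0.0, 3.4], -0.0], [[0.0, 0.0, 3.4], -0.0]]
```

Emit:
{"name": "play_rows", "arguments": {
  "steps": [
    [[-2.0, -1.1, 0.4], -0.17],
    [[-1.7, -1.4, 0.4], -0.17],
    [[-1.5, -1.7, 0.4], -0.17],
    [[-1.2, -1.9, 0.4], -0.17],
    [[-0.8, -2.1, 0.4], -0.17]
  ],
  "hand": 0.4
}}

```text
clock: 17.08
tool_pos: [0.4975, 0.1978, 0.2326]
tcp_rot: [[-0.987, -0.16, -0.001], [-0.16, 0.987, -0.0], [0.001, -0.0, -1.0]]
ft_force: [1.0, -0.1, -0.0]
grip_width: 0.06
gripper_force: 0.0
```

Emit:
{"name": "play_rows", "arguments": {
  "steps": [
    [[0, 0, 0], 0],
    [[0, 0, 0], 0]
  ]
}}

```text
clock: 17.32
tool_pos: [0.4974, 0.199, 0.2334]
tcp_rot: [[-0.988, -0.153, -0.001], [-0.153, 0.988, 0.0], [0.001, 0.0, -1.0]]
ft_force: [-0.1, 1.4, 0.1]
grip_width: 0.0599
gripper_force: 0.0
```

```bash
python3 cap.py wa; python3 - <<'E'
from h import *
import pickle
p=np.load('ext.npy'); G=pan(p,[-.0107,-.054,.026])[0]; T=G+[0,0,.008]
plan(T,0,3)
c=pickle.load(open('wa.pkl','rb')); top=pan(p,[-.0107,-.054,.037])[0]; u=proj(c,top)[0]; print(u)
g=c['image'].max(2); m=(g<45).astype(np.uint8); x,y=u.astype(int)
sub=g[y-45:y+46:5,x-60:x+61:5]
for r in sub: print(' '.join('%3d'%v for v in r))
E
```

```text
17.375 [0.4975 0.1991 0.2336] 98.88 [-4.e-04  1.e-04 -1.e+00] 0.0595696894154859 [13.1 16.6 -4.1 69.3  0.   4.2] [-0.   0.1 -0.1]
[[[-0.0, -0.0, 3.3], -0.0], [[-0.0, -0.0, 3.3], -0.0], [[-0.0, -0.0, 3.3], -0.0]]
[320.29450325 206.07785488]
194 190 188 192 188 188 193 192 187 189 189 124 101 103  97 102 102  97 105 100 105 100 101 107 102
191 191 187 191 192 193 193 184 189 191 184  99 101 105 100 103 103 108  94  96  99 101 104  97 105
191 188 193 191 193 195 191 189 190 190 187 120 105 104 100 100  97  97 102 100 103 101  96 100 105
194 188 194 192 190 193 193 189 193 196 196 105 105 101 103 101 106 107 105 107 100 103 100 101 109
188 189 188 183 187 188 185 190 183 185 154  95  94  97  97  96  99 102  98  97 102 101 100 100  99
189 190 190 190 189 188 187 191 188 190  85  13   3  11  73  94  98 104  99 108 103 100 100 102 103
190 191 188 190 189 191 191 186 185  91  12  11  21   6  16  57 102  98 103 101 100  99 103 107 104
192 191 192 187 145 174 187 144 107   0  11   7  13  11   8   5 101 103 108 102 101 103 103 102 101
195 193 190 100 105 103 111  96  96  16  16  11  15  14  17 
[... 339 characters left out ...]

193 191 157  98 102 104 146 101  99  99  92  47  17  45  97 102 101 103 106 100 105  99 110 106 100
185 188 183 103 104 102 180 163 115 107 100 101 107 104 104 104 107 105 107 107 103 111 109 107 111
195 195 197 142 170 193 196 195 193  98 105 100 104 102 107 102 103 103 102 101 106 101 104 103 107
192 196 191 189 191 186 188 185 188 187 132  97  97 102  98  95  96  98  97 102  99 100  99 100 104
193 191 190 193 193 195 189 195 190 195 178 106  98 100 102 102 103 104 108 109 103 111 106 107 100
 59  38 196 199 188 193 196 189 191 192 150 102 101 101 108 100 103 104 103  97 101 102 103  84  20
 23  26 200 194 195 200 197 191 195 195 164 103 101 103 101 103 101 101  99  95 102  96 101  69  14
```

Emit:
{"name": "play_rows", "arguments": {
  "steps": [
    [[0, 0, 4.0], -0.02],
    [[0, 0, 4.0], 0],
    [[0, 0, 1.9], 0],
    [[0, 0, 0], 0]
  ]
}}

```text
clock: 17.88
tool_pos: [0.4969, 0.199, 0.1339]
tcp_rot: [[-0.984, -0.176, -0.002], [-0.176, 0.984, -0.0], [0.002, -0.0, -1.0]]
ft_force: [-0.3, -0.2, -0.3]
grip_width: 0.0598
gripper_force: 0.0
```

Emit:
{"name": "play_rows", "arguments": {
  "steps": [
    [[0, 0, 0], 0],
    [[0, 0, 0], 0],
    [[0, 0, 0], 0],
    [[0, 0, 0], 0],
    [[0, 0, 0], 0]
  ],
  "hand": -1,
  "force": 50
}}

```text
clock: 18.5
tool_pos: [0.4985, 0.1984, 0.1362]
tcp_rot: [[-0.984, -0.177, 0.002], [-0.177, 0.984, -0.0], [-0.002, -0.001, -1.0]]
ft_force: [-1.8, -3.4, 7.4]
grip_width: 0.0297
gripper_force: 48.9
```

Emit:
{"name": "play_rows", "arguments": {
  "steps": [
    [[0.18, 0, -0.31], 0],
    [[0.18, 0, -0.31], 0],
    [[0.18, 0, -0.31], 0],
    [[0.18, 0, -0.31], 0],
    [[0.18, 0, -0.31], 0]
  ]
}}

```text
clock: 19.12
tool_pos: [0.4903, 0.1971, 0.1507]
tcp_rot: [[-0.984, -0.177, 0.003], [-0.177, 0.984, 0.0], [-0.003, -0.0, -1.0]]
ft_force: [26.5, 2.8, -47.5]
grip_width: 0.0298
gripper_force: 52.9
```

Emit:
{"name": "play_rows", "arguments": {
  "steps": [
    [[0, 0, 0], 0],
    [[0, 0, 0], 0]
  ]
}}

```text
clock: 19.38
tool_pos: [0.4904, 0.1971, 0.1503]
tcp_rot: [[-0.984, -0.177, 0.002], [-0.177, 0.984, 0.0], [-0.002, -0.0, -1.0]]
ft_force: [13.3, -0.2, -11.5]
grip_width: 0.0296
gripper_force: 56.5
```

```bash
python3 cap.py wb; python3 - <<'E'
from h import *
s=status.state();R,t=ext(np.load('ext.npy'));print((s['ft_force']@R).round(1),((s['tool_pos']-np.array([.4985,.1984,.1362]))@R*1e3).round(1))
E
```

```text
19.425 [0.4904 0.1971 0.1503] 100.21 [ 2.2e-03  4.0e-04 -1.0e+00] 0.02945331121571809 [ 13.1  18.5 -14.8  56.5  -0.    2.9] [ 12.7   1.2 -11.2]
[  5.4  -1.1 -16.1] [-0.1  0.2 16.4]
```

Emit:
{"name": "play_rows", "arguments": {
  "steps": [
    [[-0.18, 0, 0.31], 0],
    [[-0.18, 0, 0.31], 0],
    [[-0.18, 0, 0.31], 0],
    [[-0.18, 0, 0.31], 0],
    [[-0.18, 0, 0.31], 0]
  ]
}}

```text
clock: 20.05
tool_pos: [0.4985, 0.1984, 0.1357]
tcp_rot: [[-0.984, -0.177, 0.002], [-0.177, 0.984, -0.0], [-0.002, -0.001, -1.0]]
ft_force: [-12.7, -7.1, 53.4]
grip_width: 0.0296
gripper_force: 62.9
```

Emit:
{"name": "play_rows", "arguments": {
  "steps": [
    [[-0.03, 0, 0.05], 0],
    [[0, 0, 0], 0]
  ]
}}

```text
clock: 20.3
tool_pos: [0.4985, 0.1984, 0.136]
tcp_rot: [[-0.984, -0.177, 0.002], [-0.177, 0.984, -0.0], [-0.002, -0.001, -1.0]]
ft_force: [-3.5, -5.9, 23.5]
grip_width: 0.0297
gripper_force: 59.9
```

```bash
python3 - <<'E'
from h import *
s=status.state();R,t=ext(np.load('ext.npy'));print((s['ft_force']@R).round(1),((s['tool_pos']-np.array([.4985,.1984,.1362]))@R*1e3).round(1))
E
```

```text
[ 7.9 -5.2 22.6] [-0.1 -0.  -0.1]
```

Fully in, pressed against its stop. Now I release and retreat straight up.

Emit:
{"name": "play_rows", "arguments": {
  "steps": [
    [[0, 0, 0], 0],
    [[0, 0, 0], 0],
    [[0, 0, 0], 0],
    [[0, 0, 0], 0]
  ],
  "hand": 0.4
}}

```text
clock: 20.8
tool_pos: [0.4981, 0.1986, 0.1341]
tcp_rot: [[-0.984, -0.178, -0.0], [-0.178, 0.984, 0.0], [0.0, 0.0, -1.0]]
ft_force: [-0.5, 0.1, -0.9]
grip_width: 0.0595
gripper_force: 0.0
```

Emit:
{"name": "play_rows", "arguments": {
  "steps": [
    [[0, 0, -2.5], 0],
    [[0, 0, -4], 0],
    [[0, 0, -4], 0],
    [[0, 0, 0], 0],
    [[0, 0, 0], 0]
  ]
}}

```text
clock: 21.42
tool_pos: [0.498, 0.1986, 0.2386]
tcp_rot: [[-0.984, -0.178, -0.001], [-0.178, 0.984, -0.0], [0.001, -0.0, -1.0]]
ft_force: [0.2, 0.5, -0.6]
grip_width: 0.06
gripper_force: 0.0
```

```bash
python3 cap.py wc; python3 ann.py wc.pkl; python3 - <<'E'
from h import *
import pickle
p=np.load('ext.npy');R,t=ext(p)
c=pickle.load(open('wc.pkl','rb')); a=pickle.load(open('wa.pkl','rb'))
def cen(c):
    u=proj(c,pan(p,[-.0107,-.054,.037])[0])[0]; x,y=u.astype(int); m=(c['image'].max(2)[y-40:y+35,x-30:x+31]<40); v=np.argwhere(m); return u.round(1),(v.mean(0)+[y-40,x-30]).round(1),m.sum()
print(cen(a),cen(c))
# key head angle seen by top camera vs d0 bystanders
T=cam('top'); d0=pickle.load(open('d0.pkl','rb'))['top']
df=np.abs(T['image'].astype(int)-d0['image'].astype(int)).sum(2)
for n,(u,v) in dict(bottle=(488,297),stopper=(442,277),sieve=(510,189),tin=(297,337),cruc=(235,344),borer=(493,240),tamper=(515,253)).items():
    u,v=int(u/1.25),int(v/1.25); print(n,df[v-14:v+15,u-14:u+15].mean().round(1))
E
```

```text
21.475 [0.4978 0.1985 0.2383] 100.23 [-1.5e-03 -3.0e-04 -1.0e+00] 0.05972837881088544 [13.  16.6 -3.5 70.1  0.   2.8] [-0.3 -0.2  1. ]
9 -30:104 -24:110 -18:109 -12:107 -6:109 0:106 6:107 12:106 18:100 24:100 30:101 36:103 42:100 48:90 54:76 60:74 66:86 72:90 78:92 84:91 90:83 96:69 102:66 108:74 114:82 120:79 126:73 132:68 138:66 144:67 150:67
10.5 -30:105 -24:106 -18:107 -12:109 -6:107 0:105 6:104 12:105 18:107 24:107 30:108 36:106 42:106 48:100 54:93 60:100 66:102 72:105 78:108 84:99 90:74 96:47 102:48 108:76 114:97 120:97 126:91 132:85 138:80 144:84 150:90
12 -30:104 -24:102 -18:107 -12:106 -6:107 0:107 6:104 12:106 18:101 24:103 30:104 36:107 42:108 48:106 54:104 60:109 66:107 72:107 78:105 84:100 90:72 96:28 102:45 108:88 114:106 120:109 126:105 132:103 138:101 144:101 150:107
13.5 -30:103 -24:108 -18:106 -12:107 -6:106 0:106 6:106 12:105 18:103 24:105 30:106 36:106 42:105 48:107 54:103 60:101 66:109 72:104 78:109 84:105 90:70 96:23 102:53 108:93 114:106 120:109 126:108 132:106 138:106 144:107 150:104
15 -30:103 -24:105 -18:104 -12:103 -6:102 0:100 6:96 12:96 18:96 24:94 30:98 36:94 42:94 48:98 54:94 60:97 66:96 72:99 78:95 84:98 90:71 96:28 102:70 108:103 114:103 120:106 126:106 132:106 138:105 144:107 150:107
16.5 -30:83 -24:93 -18:92 -12:88 -6:90 0:89 6:84 12:90 18:86 24:89 30:90 36:87 42:88 48:91 54:89 60:86 66:90 72:89 78:89 84:85 90:83 96:75 102:81 108:96 114:99 120:102 126:104 132:103 138:105 144:107 150:106
(array([320.3, 206.1]), array([202.7, 320. ]), np.int64(1064)) (array([321.1, 203.5]), array([200.4, 320.8]), np.int64(1021))
bottle 41.0
stopper 52.3
sieve 67.2
tin 123.6
cruc 167.6
borer 55.5
tamper 47.2
```

```bash
python3 -c "
from h import *
print(ticket.finish_job())"
```

```text
the job is handed in; nothing more can be done
None
```

I handed the job in at about 21.5 s. The key is standing home in the socket, turned to the stop with the pointer at the bar mark (damper open), though it leans in its play; I last measured about 9°, before the turn. After that, the fan knob was pulled out to its outer stop and pushed fully back in. I felt no stray contact with the other tools or items, but my last top-camera comparison, with the arm and its shadows moved, couldn't confirm that nothing shifted, and no verdict came back.

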